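Take the roller cage out of a tubing pump and lay it in the rinse trough

TASK

The roller cage of the tubing pump has to be rinsed. Flip the pump's cam lever right up, then take the cage across its middle, lower it in hand past the sprung keepers out of the slots and set it down lying on the open front of the drip pan; then take it again by one of its black end hubs and lay it level in the narrow rinse trough, both axle necks down in the end notches. Leave the lever up and do not disturb the glassware and bottles standing around.

Things in the scene. Friction and masses are not known exactly. Their poses are not given: they have to be found in the camera images.
- pump: Fixed grey bench pump on a drip pan. Origin on the bench below the clamped cage's axis, x to the pump's back, y along that axis. Low drive box (66 mm high) at x 62..121; two end housings (53 to 106 mm high) at x -26..80, |y| 59..110, with 118 mm free between them. They roof over the cage's hubs, so only the cage's middle can be gripped there.
- slot_seat (a point): Where the clamped cage's middle sits, 75 mm above the bench, on the line between the two slots: one in each end housing's inner plate (|y| 59..65), vertical, 10 mm wide, open at the bottom, lower edge 53 mm above the bench. The cage's necks run in them. Once the cage's axis is 32 to 40 mm above the bench it can be drawn to -x under the housings.
- keeper_left (a joint): Sprung steel keeper across the mouth of the left (+y) slot; 0 = shut, up to 1.35 rad when pushed down by a neck; springs shut again. With the lever up, the cage drops about 3 mm onto the two keepers, which carry its weight. Pushing it down with some 6 to 12 N more opens them; its necks are past them when its axis is below 53 mm.
- keeper_right (a joint): The same keeper at the right (-y) slot.
- pan_front (a point): Middle of the open front part of the pump's drip pan, on its floor, 4 mm above the bench, 130 mm before the slots. The open part measures 155 mm (pump's x -185..-30) by 224 mm, the rim stands 9 mm above the bench. With the cage lying about here its hubs can be taken from above, clear of the housings.
- cam_lever (a joint): Cam lever of the pump, hinged about the pump's y axis at x = 0, z = 93 mm: 0 = closed (lever level, pointing to -x); grows as it swings up and back; 1.57 = upright, stop at 1.65. Stiff (0.12 N m), stays where it is left. Its two hooks hold up the cage's hubs and are clear of them from about 1.0 on.
- lever_grip (a point): Middle of the cam lever's black grip, 70 mm from the hinge, on the pump's right side (y = -121 mm in the pump's frame). The grip is 44 mm long, 12 mm thick along the hinge axis, 16 mm the other way.
- rotor: Roller cage, loose, 0.2 to 0.4 kg, 196 mm long. Origin at its middle; its y is its axis, both ends alike. Middle part: eight steel rollers, 108 mm long, 44 mm over the outsides (42 mm across flats; it lies on these without rolling, axis 21 mm up). Each end: collar 18 mm thick to |y| 56.5, neck 8 mm thick to |y| 74, black fluted hub 20 mm thick at |y| 74..98.
- hub_a (a point): Middle of the black hub at the cage's +y end, on its axis, 86 mm from the cage's middle.
- hub_b (a point): Middle of the black hub at the cage's -y end, on its axis, 86 mm from the cage's middle.
- trough: Narrow fixed steel rinse trough, 64 mm wide (x), 132 mm long (y), 48 mm high, open on top; origin on the bench under its middle. Inside 58 mm wide: no room for fingers beside the cage. End plates at |y| 62..66, each with a U notch 12 mm wide, bottom at 28 mm, rounded out to 22 mm at the rim (46 mm). Necks down: cage axis 32 mm above the bench, hubs outside the plates.
- conical_flask: Conical flask, 86 x 86 x 135 mm, origin under its middle; a bystander.
- wash_bottle: Small wash bottle with a red tip, 52 x 52 x 150 mm, origin under its middle; a bystander.
- jar: Reagent jar with a blue cap, 58 x 58 x 118 mm, origin under its middle; a bystander.

How it is judged:
On the way, in this order (a step that is already met when the one before it is completed fails the run):
1. the cam lever is up while the cage is still in the slots (value of joint cam_lever above 1.2 rad and z of rotor in the frame of pump above 0.062 m), for 0.2 s.
2. the cage is lowered out of the slots while the fingers hold it (contact force between the fingers and rotor above 1 N and z of rotor in the frame of pump below 0.05 m and value of joint cam_lever above 1.2 rad), for 0.1 s.
3. the cage lies let go on the open front of the drip pan (x of rotor in the frame of pump between -0.185 and -0.05 m and y of rotor in the frame of pump between -0.04 and 0.04 m and z of rotor in the frame of pump below 0.032 m and contact force between the fingers and rotor below 0.1 N and linear speed of rotor below 0.03 m/s), for 0.2 s.
4. the cage is lifted by one of its end hubs (contact force between the fingers and rotor above 1 N and height (world z) of rotor above 0.05 m and (distance between the grasp point and hub_a below 0.035 m or distance between the grasp point and hub_b below 0.035 m)), for 0.1 s.
At the end, for the whole second after the job is handed in: The roller cage lies at rest and released in the rinse trough with both necks down in the notches (axis 28 to 36 mm above the bench, within 6 mm sideways and 9 mm lengthwise of the trough's middle, within 0.06 rad of its direction), and the cam lever is still up (over 1.2 rad) (z of rotor in the frame of trough between 0.028 and 0.036 m and x of rotor in the frame of trough between -0.006 and 0.006 m and y of rotor in the frame of trough between -0.009 and 0.009 m and angle between the y axis of rotor and the y axis of trough, either way round below 0.06 rad and linear speed of rotor below 0.02 m/s and value of joint cam_lever above 1.2 rad); the robot touches nothing.
It fails at once if a bystander is pushed more than 30 mm or tipped (distance of any of conical_flask, wash_bottle, jar from where it was at the start of the episode above 0.03 m or angle between any of conical_flask, wash_bottle, jar's own z axis and vertical above 0.5 rad).
It fails at once if the cage falls off the bench (height (world z) of rotor below -0.02 m).
It also fails if it takes over 64 s, if anything falls off the work surface, if the arm or the gripper's body presses on something with over 40 N, if the wrist force passes 120 N, or if a joint passes its speed limit or range.

ROBOT

A 6-joint arm with a two-finger parallel gripper is mounted at the origin on a cart in front of the work surface, level with it; the furniture and walls round the work are solid. World frame = base frame: x ahead of the robot, y to its left, z up, the work surface at z = 0. Lengths are in m, angles in rad, forces in N, time in s.
With the tool pointing down it reaches from about 0.35 to 0.775 m from the base axis. Payload 5.5 kg.
Tool frame: the origin (TCP) lies at the very end of the fingers, on their centre line; the grasp point (between the pads) lies 19 mm behind it; x points along the fingers, y is the direction in which the jaws open and shut, and the axes are right-handed (so a half turn about x gives the same grasp; the last joint's range is limited). The gripper opens to 85 mm and grips with 20 to 120 N. Pads are 22 mm wide; open, the fingers measure 114 mm over their backs; the gripper's body (76 mm by 85 mm) begins 54 mm behind the grasp point. The pads swing forward as they close: fully open they stand 13 mm farther back than shut.
Start: joints at [0.978, 0.313, 0.046, 1.304, 0, 1.431], TCP at [0.252, 0.517, 0.21] pointing down, gripper open.
Joint ranges: [-2.76, 2.76], [-0.86, 1.69], [-1.03, 1.26], [-2.2, 2.34], [-1.47, 1.5], [-3.14, 3.14]. Speed limits (rad/s): [2.57, 2.57, 3.14, 3.14, 3.14, 3.14].

INTERFACE

Orientations are given as a unit quaternion [w, x, y, z].
In Python, from workcell import env gives the robot as it stands.
- The arm moves only by the tool servo_tool, never from a script. Its argument "increments" is a list of rows, each an object with "offset": the shift along the tool's x, y, z in cm, a list of three; "yaw": the turn about the tool's x in degrees. In form: [{"offset": [x, y, z], "yaw": yaw}, ...]. A call has exactly 8 rows; each row is the pose to reach, as a shift and turn from the pose commanded when the call began, along the tool's axes at that moment; what a row does not reach only later rows make up. A row lasts 1/10 s, in which the tool goes at most 50 mm and 8.59 degrees, less where a joint would pass 70% of its speed; a pose out of reach is approached as far as the arm can. A call with a gripper value outside its range is refused whole. "claw" is the opening, from 0 (shut) to 1 (fully open), set as the call begins (left out, the last holds). The fingers move at their own pace and stop on an object; "force" is the grip in N (left out, the last holds). Time passes only in rows, so rows that repeat a pose let the fingers close, or fill a call up. It gives the time, the measured TCP pose, the force and the opening at its end, in the units of the state.
- env.get_state(): the state, without advancing time (a new reading comes with each control period).
- env.read_camera(name): name is "side" or "top"; returns (picture, depth): 480x640x3 uint8, red, green, blue; 480x640 float32, m along the optical axis (not along the pixel's ray), 0 where there is no reading.
- env.camera_model(name): a dict with "vertical_fov" (degrees; the focal length in pixels is half the picture's height over the tangent of half this angle, whatever the lens; pixels are square), "cx", "cy" (the principal point, pixels), "world_from_camera" (4x4, takes a point from camera to world coordinates). Camera axes: x right, y up, looking along -z (the intrinsics and any distortion apply to the point x, -y, -z); pixel columns grow to the right and rows downward; lengths in m; the calibration is good to about 2 mm. A picture is of the moment at which its call begins. camera_model takes no time and is no camera call.
- env.hand_in(): hands the job in, once; it reports no verdict.
The state is a dict: "clock": time; "joint_pos": joint angles; "qvel": joint speeds; "tau": joint torques, N m; "tcp_pos": TCP position; "orientation": TCP orientation; "wrist_force": force on the tool from outside, world axes, zero at the start; "ft_torque": the same for the moment, N m; "finger_gap": finger opening in m.
Only numpy, scipy, OpenCV 4.12 (cv2) and the standard library are available. Lean on these libraries where they do the work, as an engineer would, in place of code of your own. Each camera call takes 0.05 s, during which the arm holds its last target.

## Working session

There is one attempt and no reset: what is moved stays moved. The work goes in short steps, Python scripts to look and compute and a tool call to move; the robot and the scene stay as the last step left them, time stands still between calls to the robot, and variables do not carry over. Pictures are saved under pics/ and viewed, and the job is handed in when it is done.

Besides the shell and the picture viewer there is one more tool, called after "Request:" by a JSON object that holds its "api" and its "payload", one argument or row to a line. servo_tool: Moves the arm, as the interface text tells. Its arguments: {"type":"object","properties":{"increments":{"type":"array","items":{"type":"object","properties":{"offset":{"type":"array","items":{"type":"number"}},"yaw":{"type":"number"}}}},"claw":{"type":"number"},"force":{"type":"number"}},"required":["increments"]}

```bash
mkdir -p pics; ls; cat > h.py <<'E'
import numpy as np, cv2
from workcell import env
def snap(n,tag):
    im,d=env.read_camera(n); cv2.imwrite(f'pics/{tag}.png',im[:,:,::-1]); np.savez(f'{tag}.npz',im=im,d=d,**{k:np.array(v) for k,v in env.camera_model(n).items()}); return im,d
def load(tag): return np.load(f'{tag}.npz',allow_pickle=True)
E
python3 - <<'E'
from h import *
for n in('side','top'):
    m=env.camera_model(n);print(n,m)
    snap(n,n+'0')
s=env.get_state();print(s)
E
```

```text
pics
side {'vertical_fov': 44.71984648482292, 'cx': 326.83525437401835, 'cy': 242.1961161284239, 'world_from_camera': array([[-0.99270531,  0.05190896, -0.1088192 ,  0.41404515],
       [-0.11949875, -0.54344617,  0.83089488,  1.22773732],
       [-0.01600648,  0.83783752,  0.54568496,  0.84323859],
       [ 0.        ,  0.        ,  0.        ,  1.        ]])}
top {'vertical_fov': 43.90910253628169, 'cx': 317.9103892935908, 'cy': 240.42349555134328, 'world_from_camera': array([[ 0.10873128,  0.97158274, -0.21024861,  0.28405882],
       [-0.9940642 ,  0.10706308, -0.01933537,  0.09475936],
       [ 0.00372395,  0.21110298,  0.97745673,  1.44532895],
       [ 0.        ,  0.        ,  0.        ,  1.        ]])}
{'clock': 0.1, 'joint_pos': array([ 9.78421481e-01,  3.13937683e-01,  4.50835940e-02,  1.30360940e+00,
       -3.20694239e-05,  1.43120242e+00]), 'qvel': array([ 0.00041483, -0.00057494,  0.00115283, -0.00192615, -0.00122623,
       -0.0017122 ]), 'tau': array([ 2.50285942e-03, -4.81725633e+01,  2.99244690e+01,  1.26990557e-02,
       -1.57292511e-04,  6.60315408e-06]), 'tcp_pos': array([0.251277  , 0.51663341, 0.20928736]), 'orientation': array([ 0.68886291,  0.15816378,  0.68926361, -0.15927269]), 'wrist_force': array([ 0.24429484, -0.21064134, -0.68048325]), 'ft_torque': array([ 0.0053997 ,  0.03359032, -0.00398909]), 'finger_gap': 0.08539915293701561}
```

View pics/side0.png

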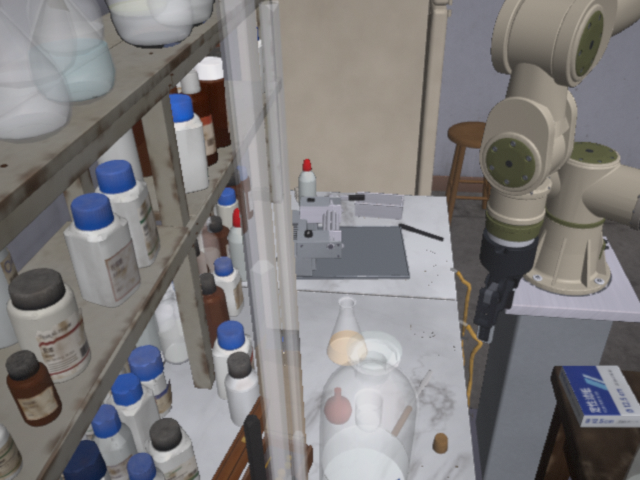

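View pics/top0.png

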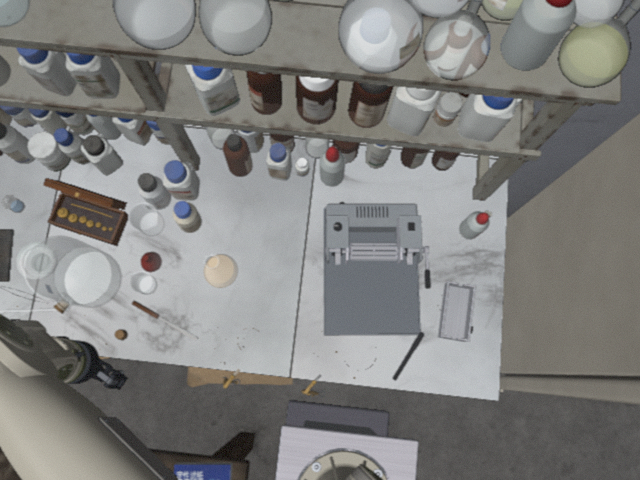

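The top view shows the pump at about (373,265), with the pan towards the robot. The lever is at about (428,275), the trough at (456,312), the wash bottle at (475,225) and the flask at (220,270).

```bash
cat >> h.py <<'E'
def cloud(z):
    fy=240/np.tan(np.radians(float(z['vertical_fov']))/2)
    v,u=np.mgrid[0:480,0:640].astype(float); d=z['d'].astype(float)
    P=np.stack([(u-float(z['cx']))/fy*d,-(v-float(z['cy']))/fy*d,-d,np.ones_like(d)],-1)
    return (P@z['world_from_camera'].T)[...,:3]
def ray(z,u,v,h):
    fy=240/np.tan(np.radians(float(z['vertical_fov']))/2);T=z['world_from_camera']
    r=T[:3,:3]@np.array([(u-float(z['cx']))/fy,-(v-float(z['cy']))/fy,-1]); o=T[:3,3]
    return o+r*(h-o[2])/r[2]
E
python3 - <<'E'
from h import *
z=load('top0');W=cloud(z)
for p in [(260,350),(373,310),(440,380),(327,333),(418,333),(373,252),(428,280),(340,228),(410,228),(375,222),(456,312),(456,284),(456,340),(482,218),(220,270),(480,170),(330,170)]:
    print(p,W[p[1],p[0]].round(4))
c=z['im'][190:350,310:510,::-1];cv2.imwrite('pics/c0.png',cv2.resize(c,None,fx=4,fy=4)[:600])
cv2.imwrite('pics/c0b.png',cv2.resize(z['im'][180:350,310:510,::-1],(705,600),interpolation=cv2.INTER_CUBIC))
s=load('side0');c=s['im'][150:290,270:460,::-1];cv2.imwrite('pics/c1.png',cv2.resize(c,None,fx=4,fy=4,interpolation=cv2.INTER_CUBIC))
E
```

```text
(260, 350) [ 0.3138  0.2319 -0.0025]
(373, 310) [ 0.438 -0.028  0.001]
(440, 380) [ 0.2908 -0.2003  0.0009]
(327, 333) [0.3708 0.077  0.0056]
(418, 333) [ 0.395  -0.1407 -0.0007]
(373, 252) [ 0.5614 -0.0081  0.0944]
(428, 280) [ 0.5092 -0.1382  0.0999]
(340, 228) [0.6048 0.0738 0.1147]
(410, 228) [ 0.6246 -0.0872  0.1064]
(375, 222) [ 0.6392 -0.0082  0.0705]
(456, 312) [ 0.4545 -0.2271  0.0062]
(456, 284) [ 0.5174 -0.2163  0.0369]
(456, 340) [ 0.3876 -0.2303  0.0097]
(482, 218) [ 0.6551 -0.2412  0.1472]
(220, 270) [0.4811 0.3374 0.0939]
(480, 170) [ 0.8091 -0.2584  0.0372]
(330, 170) [0.7395 0.1112 0.1204]
```

View pics/c0b.png

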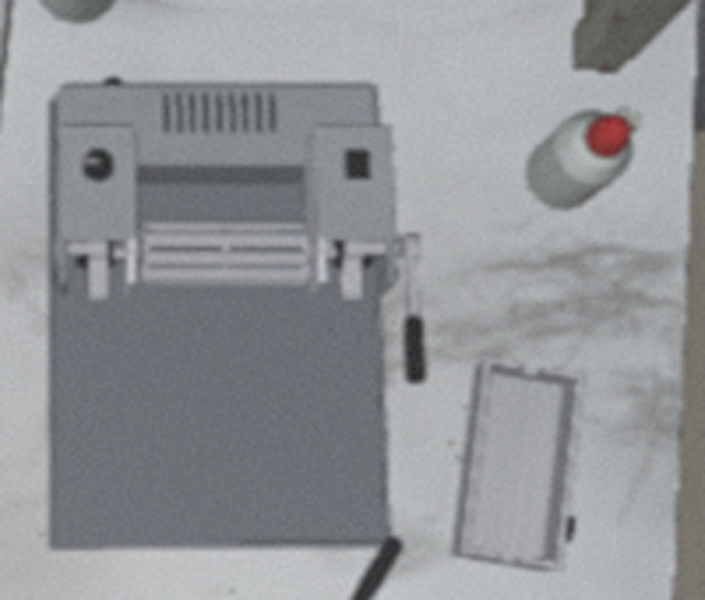

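View pics/c1.png

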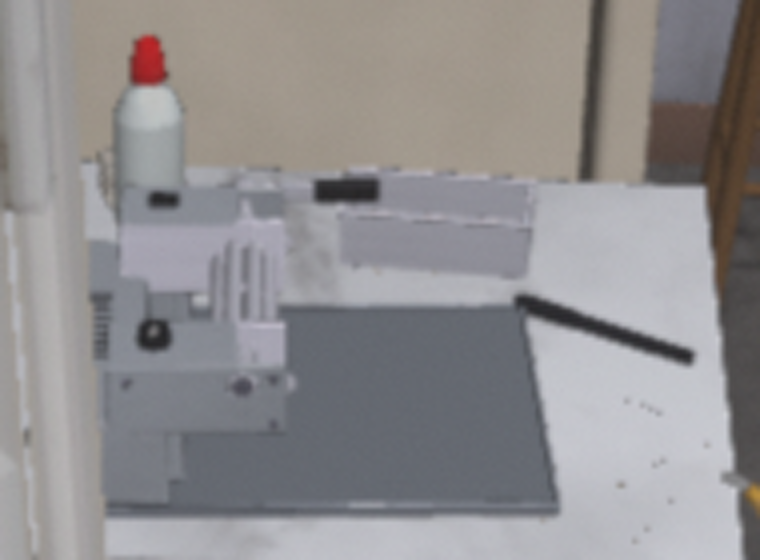

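```bash
python3 - <<'E'
from h import *
z=load('top0');im=z['im'][:,:,::-1]
c=im[275:350,430:485];cv2.imwrite('pics/t0.png',cv2.resize(c,None,fx=8,fy=8,interpolation=cv2.INTER_NEAREST))
c=im[235:300,325:440];cv2.imwrite('pics/l0.png',cv2.resize(c,None,fx=6.9,fy=6.9,interpolation=cv2.INTER_CUBIC))
# pan edges: gray level gradients along rows
g=cv2.GaussianBlur(cv2.cvtColor(im,cv2.COLOR_BGR2GRAY),(0,0),0.7).astype(float)
L=[];R=[];F=[]
def sub(p,sgn,o):
    d=sgn*np.diff(p); i=int(np.argmax(d)); i=min(max(i,1),len(d)-2)
    a,b,c=d[i-1:i+2]; return o+i+.5+0.5*(a-c)/(a-2*b+c+1e-9)
for v in range(272,326,2):
    L.append(ray(z,sub(g[v,315:335],-1,315),v,.009)); 
    R.append(ray(z,sub(g[v,410:425],1,410),v,.009))
for u in range(332,412,2): F.append(ray(z,u,sub(g[325:345,u],1,325),.009))
def fit(A):
    A=np.array(A)[:,:2].astype(np.float32); l=cv2.fitLine(A,cv2.DIST_HUBER,0,1e-4,1e-4).ravel(); n=np.array([-l[1],l[0]]); r=(A-l[2:])@n; return l,np.degrees(np.arctan2(l[1],l[0])),np.median(abs(r))*1e3
for A in(L,R,F): print(fit(A))
E
```

```text
(array([0.99395037, 0.10983001, 0.4396976 , 0.09308442], dtype=float32), np.float32(6.3055162), np.float32(0.07913855))
(array([ 0.9947869 ,  0.10197558,  0.4783824 , -0.13565843], dtype=float32), np.float32(5.852944), np.float32(0.28975642))
(array([ 0.11662095, -0.9931765 ,  0.37555385, -0.00985346], dtype=float32), np.float32(-83.302864), np.float32(0.18134306))
```

View pics/t0.png

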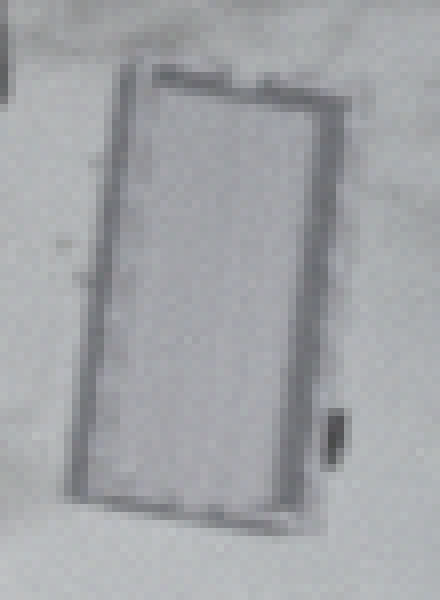

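View pics/l0.png

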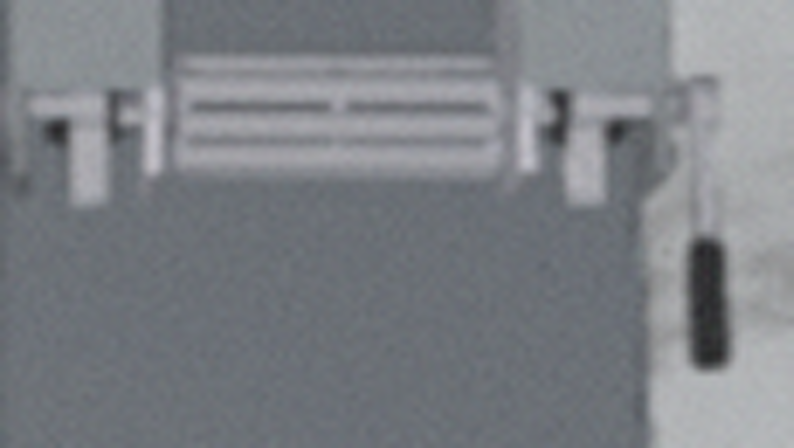

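```bash
python3 - <<'E'
from h import *
z=load('top0');W=cloud(z);g=cv2.cvtColor(z['im'],cv2.COLOR_RGB2GRAY)
for v in(295,310,325):
    print(v,[(u,int(g[v,u]),round(W[v,u,2]*1e3)) for u in range(434,482)])
for u in(445,455,465):
    print(u,[(v,int(g[v,u]),round(W[v,u,2]*1e3)) for v in list(range(278,294))+list(range(332,350))])
for p,h in [((374.15,251.9),.075),((350.8,251.9),.075),((397.5,251.9),.075),((427.5,278.8),.093),((424.8,205+0),.066)]: print(p,ray(z,*p,h).round(4))
m=((z['im'].max(2)<90)).astype(np.uint8); m[:, :418]=0;m[:,436:]=0;m[:260]=0;m[:]=m;m[300:]=0
v,u=np.nonzero(m);print('grip',u.mean(),v.mean(),u.min(),u.max(),v.min(),v.max(),ray(z,u.mean(),v.mean(),.101-.002).round(4), np.median(W[v,u],0))
E
```

```text
295 [(434, 180, 1), (435, 182, 3), (436, 184, -5), (437, 180, 0), (438, 181, 4), (439, 179, 0), (440, 178, -2), (441, 160, 7), (442, 153, 6), (443, 136, 11), (444, 113, 25), (445, 121, 41), (446, 150, 49), (447, 147, 5), (448, 151, 5), (449, 155, 7), (450, 164, 7), (451, 162, 7), (452, 163, 7), (453, 161, 4), (454, 160, 4), (455, 160, 1), (456, 164, 7), (457, 162, 0), (458, 159, 10), (459, 157, 9), (460, 161, 9), (461, 163, 1445), (462, 162, 10), (463, 162, -2), (464, 162, 9), (465, 164, -2), (466, 159, 7), (467, 160, 9), (468, 148, 0), (469, 129, 1445), (470, 112, 30), (471, 110, 35), (472, 125, 45), (473, 150, 50), (474, 154, 42), (475, 162, 0), (476, 169, -2), (477, 173, -1), (478, 174, -3), (479, 171, -1), (480, 172, -4), (481, 176, -2)]
310 [(434, 180, 2), (435, 180, -3), (436, 178, 1), (437, 181, 0), (438, 178, -4), (439, 168, -6), (440, 147, 0), (441, 122, 10), (442, 113, 20), (443, 120, 35), (444, 147, 50), (445, 147, 49), (446, 151, 1), (447, 159, 7), (448, 168, 5), (449, 165, 5), (450, 165, 6), (451, 162, 12), (452, 163, 5), (453, 163, 5), (454, 167, 1), (455, 164, 5), (456
[... 2363 characters left out ...]
1), (288, 131, 8), (289, 157, 4), (290, 161, 6), (291, 164, 7), (292, 164, 4), (293, 167, 4), (332, 121, 23), (333, 120, 17), (334, 118, 28), (335, 120, 26), (336, 117, 25), (337, 110, 30), (338, 130, 28), (339, 168, 44), (340, 149, 44), (341, 141, 22), (342, 176, -4), (343, 186, -2), (344, 182, 1), (345, 180, -7), (346, 181, -2), (347, 181, -1), (348, 185, 1), (349, 184, 0)]
(374.15, 251.9) [ 0.5659 -0.0123  0.075 ]
(350.8, 251.9) [0.5599 0.0422 0.075 ]
(397.5, 251.9) [ 0.5719 -0.0667  0.075 ]
(427.5, 278.8) [ 0.513  -0.1381  0.093 ]
(424.8, 205) [ 0.6954 -0.1238  0.066 ]
grip 427.0952380952381 278.3690476190476 425 429 270 287 [ 0.5128 -0.1361  0.099 ] [ 0.51228664 -0.1358084   0.10138094]
```

```bash
cat >> h.py <<'E'
from scipy.spatial.transform import Rotation as Rn
PY=np.radians(6.3); PO=np.array([.5652,-.0105,0])
def pump(x,y,zz): c,s=np.cos(PY),np.sin(PY); return PO+np.array([c*x-s*y,s*x+c*y,zz])
def st():
    s=env.get_state(); q=s['orientation']; R=Rn.from_quat([q[1],q[2],q[3],q[0]]).as_matrix()
    return s,s['tcp_pos'],R
def plan(targets):
    """targets: list of (world tcp, jaw yaw deg (world angle of tool y) or None). prints offset cm in current tool axes, yaw"""
    s,p,R=st(); y0=np.degrees(np.arctan2(R[1,1],R[0,1]))
    print('t',round(s['clock'],2),'tcp',p.round(4),'jaw',round(y0,2),'tilt',R[:,0].round(3),'gap',round(s['finger_gap'],4),'F',s['wrist_force'].round(1),'j',s['joint_pos'].round(2))
    for t,a in targets:
        o=R.T@(np.array(t)-p)*100
        yw=0 if a is None else -((a-y0+180)%360-180)
        print(np.round(o,2),'yaw',round(yw,2))
E
python3 - <<'E'
from h import *
z=load('top0')
A=ray(z,461.5,282.7,.047);B=ray(z,454.5,338.3,.047);C=ray(z,458,310.5,.047);L=ray(z,443.5,310,.047);Rr=ray(z,472.4,310,.047)
print(A,B,C,L,Rr,np.linalg.norm(A-B),np.linalg.norm(L-Rr),np.degrees(np.arctan2(*(A-B)[1::-1])))
g=pump(-.07,-.121,.093);print(g)
plan([(g-[0,0,.019],96.3),(g+[0,0,.08],96.3),(g+[0,0,.08],-83.7)])
E
```

```text
[ 0.52024979 -0.22678889  0.047     ] [ 0.38841307 -0.21817113  0.047     ] [ 0.45368116 -0.2224375   0.047     ] [ 0.45113734 -0.18853168  0.047     ] [ 0.45853914 -0.25597723  0.047     ] 0.13211808186985524 0.06785048114995584 -3.7399297426095033
[ 0.50890058 -0.13845068  0.093     ]
t 0.1 tcp [0.2513 0.5166 0.2093] jaw 64.06 tilt [-0.001 -0.001 -1.   ] gap 0.0854 F [ 0.2 -0.2 -0.7] j [ 0.98  0.31  0.05  1.3  -0.    1.43]
[ 13.6  -47.61  51.83] yaw -32.24
[  3.7  -47.63  51.82] yaw -32.24
[  3.7  -47.63  51.82] yaw 147.76
```

Request:
{"api": "servo_tool", "payload": {
  "increments": [
    {"offset": [0, -3.2, 3.5], "yaw": -4},
    {"offset": [0, -6.4, 7], "yaw": -8},
    {"offset": [0, -9.6, 10.5], "yaw": -12},
    {"offset": [0, -12.8, 14], "yaw": -16},
    {"offset": [0, -16, 17.5], "yaw": -20},
    {"offset": [0, -19.2, 21], "yaw": -24},
    {"offset": [0, -22.4, 24.5], "yaw": -28},
    {"offset": [0, -25.6, 28], "yaw": -32.2}
  ],
  "claw": 0.4,
  "force": 30
}}

```text
clock: 0.9
tcp_pos: [0.3914, 0.1626, 0.2099]
orientation: [0.706, -0.04, 0.706, 0.04]
wrist_force: [0.8, 1.1, 0.1]
finger_gap: 0.0342
```

```bash
python3 - <<'E'
from h import *
g=pump(-.07,-.121,.093);plan([(g+[0,0,.05],96.3),(g-[0,0,.019],96.3)])
E
```

```text
t 0.9 tcp [0.3914 0.1626 0.2099] jaw 96.44 tilt [-0.  0. -1.] gap 0.0342 F [0.8 1.1 0.1] j [ 0.2   0.02 -0.31  1.24  0.    0.09]
[  6.69 -31.23   8.3 ] yaw 0.14
[ 13.59 -31.23   8.3 ] yaw 0.14
```

Request:
{"api": "servo_tool", "payload": {
  "increments": [
    {"offset": [0.5, -4.8, 1.3], "yaw": 0},
    {"offset": [1.5, -9.6, 2.6], "yaw": 0},
    {"offset": [2.5, -14.4, 3.9], "yaw": 0},
    {"offset": [3.5, -19.2, 5.2], "yaw": 0},
    {"offset": [4.5, -24, 6.5], "yaw": 0},
    {"offset": [5.5, -28.8, 8], "yaw": 0},
    {"offset": [6, -31.2, 8.4], "yaw": 0},
    {"offset": [6, -31.2, 8.4], "yaw": 0}
  ]
}}

```text
clock: 1.7
tcp_pos: [0.5092, -0.14, 0.1483]
orientation: [0.706, -0.037, 0.707, 0.037]
wrist_force: [-0.1, 1.4, -1.1]
finger_gap: 0.0342
```

```bash
python3 - <<'E'
from h import *
g=pump(-.07,-.121,.093);plan([(g-[0,0,.019],96.3)])
for n in('side','top'): snap(n,n+'1')
s=load('side1');c=s['im'][130:290,270:460,::-1];cv2.imwrite('pics/s1.png',cv2.resize(c,(712,600),interpolation=cv2.INTER_CUBIC))
s=load('top1');c=s['im'][180:350,310:510,::-1];cv2.imwrite('pics/t1.png',cv2.resize(c,(705,600),interpolation=cv2.INTER_CUBIC))
E
```

```text
t 1.7 tcp [ 0.5092 -0.14    0.1483] jaw 95.99 tilt [-0.002  0.    -1.   ] gap 0.0342 F [-0.1  1.4 -1.1] j [-0.42  0.25 -0.19  1.13 -0.   -0.52]
[ 7.43  0.16 -0.  ] yaw -0.31
```

View pics/s1.png

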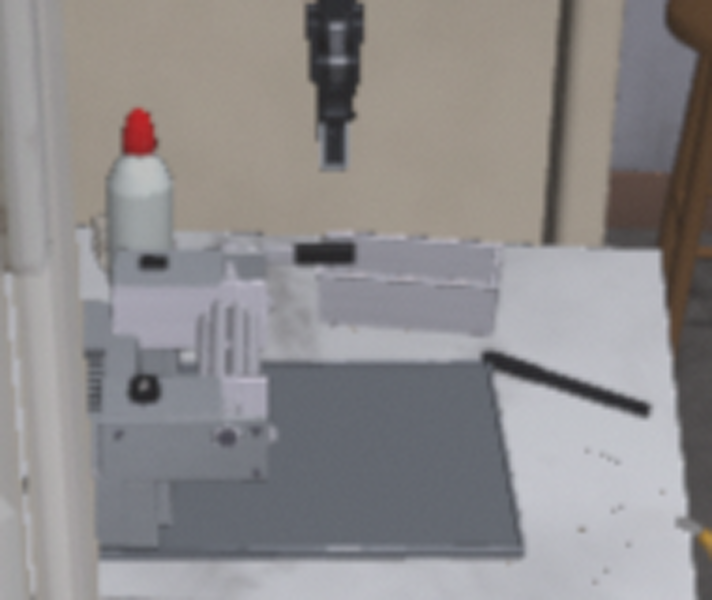

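View pics/t1.png

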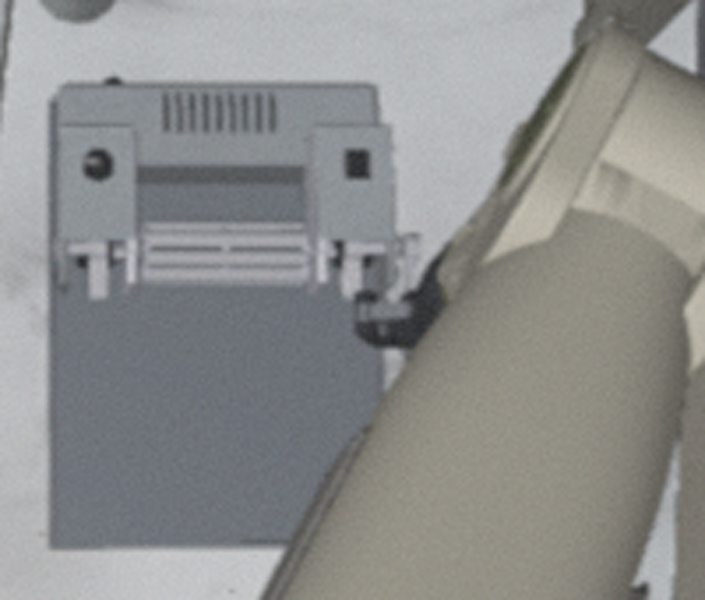

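The side view shows the fingers at crop (333,168) and the grip at (325,252). I'll work out the grip's x and z from this view.

```bash
python3 - <<'E'
from h import *
s=load('side1');im=s['im'];m=(im.max(2)<75).astype(np.uint8);m[:190]=0;m[204:]=0;m[:,:345]=0;m[:,368:]=0
v,u=np.nonzero(m);print(u.mean(),v.mean(),u.min(),u.max(),v.min(),v.max(),len(u))
for h in(.085,.093,.1):print(h,ray(s,u.mean(),v.mean(),h).round(4))
W=cloud(s);print(np.median(W[v,u],0))
# fingertip
for h in (.148,.16): print(ray(s,333/3.747+270,168/3.75+130,h))
print(W[174,358],W[170,358])
E
```

```text
356.0945945945946 197.02702702702703 349 363 195 199 74
0.085 [ 0.5133 -0.156   0.085 ]
0.093 [ 0.5123 -0.1414  0.093 ]
0.1 [ 0.5113 -0.1287  0.1   ]
[ 0.51178513 -0.13202304  0.09857368]
[ 0.50726417 -0.16377533  0.148     ]
[ 0.50565518 -0.13975746  0.16      ]
[ 0.50626526 -0.11514295  0.17446847] [ 0.50636816 -0.1144801   0.18607556]
```

Request:
{"api": "servo_tool", "payload": {
  "increments": [
    {"offset": [2, 0.1, 0.4], "yaw": 0},
    {"offset": [4, 0.1, 0.4], "yaw": 0},
    {"offset": [6, 0.1, 0.4], "yaw": 0},
    {"offset": [7, 0.1, 0.4], "yaw": 0},
    {"offset": [7.4, 0.1, 0.4], "yaw": 0},
    {"offset": [7.4, 0.1, 0.4], "yaw": 0},
    {"offset": [7.4, 0.1, 0.4], "yaw": 0},
    {"offset": [7.4, 0.1, 0.4], "yaw": 0}
  ]
}}

```text
clock: 2.6
tcp_pos: [0.5135, -0.1353, 0.0771]
orientation: [0.707, -0.039, 0.705, 0.038]
wrist_force: [0.0, 0.3, 0.6]
finger_gap: 0.0341
```

Request:
{"api": "servo_tool", "payload": {
  "increments": [
    {"offset": [0, 0, 0], "yaw": 0},
    {"offset": [0, 0, 0], "yaw": 0},
    {"offset": [0, 0, 0], "yaw": 0},
    {"offset": [0, 0, 0], "yaw": 0},
    {"offset": [0, 0, 0], "yaw": 0},
    {"offset": [0, 0, 0], "yaw": 0},
    {"offset": [0, 0, 0], "yaw": 0},
    {"offset": [0, 0, 0], "yaw": 0}
  ],
  "claw": 0
}}

```text
clock: 3.4
tcp_pos: [0.5134, -0.1372, 0.0768]
orientation: [0.706, -0.039, 0.706, 0.037]
wrist_force: [-0.9, -5.5, 0.8]
finger_gap: 0.0103
```

```bash
python3 - <<'E'
from h import *
g=pump(-.07,-.121,.093);plan([(g-[0,0,.019],96.3)])
snap('side','side2')
s=load('side2');c=s['im'][130:290,270:460,::-1];cv2.imwrite('pics/s2.png',cv2.resize(c,(712,600),interpolation=cv2.INTER_CUBIC))
E
```

```text
t 3.4 tcp [ 0.5134 -0.1372  0.0768] jaw 96.18 tilt [ 0.001 -0.004 -1.   ] gap 0.0103 F [-0.9 -5.5  0.8] j [-0.41  0.31 -0.3   0.96 -0.   -0.52]
[ 0.28 -0.08 -0.46] yaw -0.12
```

View pics/s2.png

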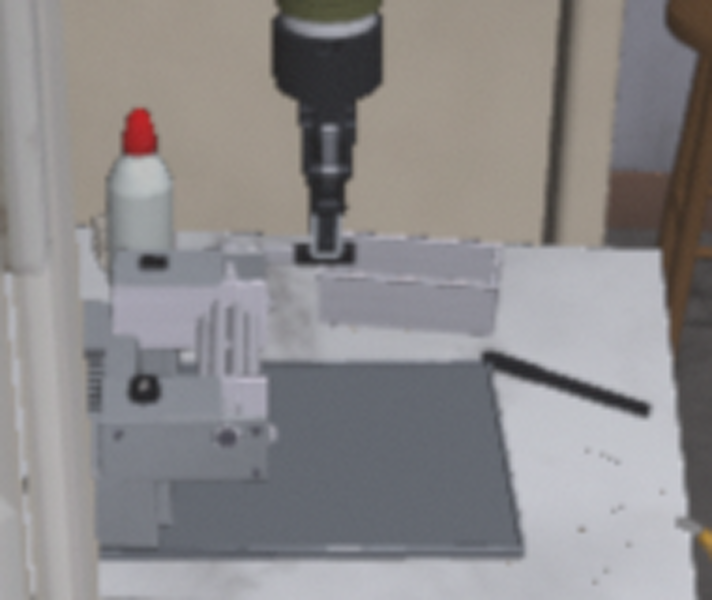

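The grip is held, so I'll swing the lever up along its 70 mm arc.

Request:
{"api": "servo_tool", "payload": {
  "increments": [
    {"offset": [-0.73, 0, 0.04], "yaw": 0},
    {"offset": [-1.46, 0, 0.15], "yaw": 0},
    {"offset": [-2.16, 0, 0.34], "yaw": 0},
    {"offset": [-2.85, 0, 0.61], "yaw": 0},
    {"offset": [-3.5, 0, 0.94], "yaw": 0},
    {"offset": [-4.11, 0, 1.34], "yaw": 0},
    {"offset": [-4.68, 0, 1.8], "yaw": 0},
    {"offset": [-5.2, 0, 2.32], "yaw": 0}
  ]
}}

```text
clock: 4.25
tcp_pos: [0.5366, -0.1345, 0.1279]
orientation: [0.706, -0.039, 0.706, 0.037]
wrist_force: [2.6, -5.6, -7.3]
finger_gap: 0.0098
```

Request:
{"api": "servo_tool", "payload": {
  "increments": [
    {"offset": [-0.46, 0, 0.57], "yaw": 0},
    {"offset": [-0.86, 0, 1.18], "yaw": 0},
    {"offset": [-1.19, 0, 1.83], "yaw": 0},
    {"offset": [-1.46, 0, 2.52], "yaw": 0},
    {"offset": [-1.65, 0, 3.22], "yaw": 0},
    {"offset": [-1.76, 0, 3.95], "yaw": 0},
    {"offset": [-1.8, 0, 4.68], "yaw": 0},
    {"offset": [-1.8, 0, 4.9], "yaw": 0}
  ]
}}

```text
clock: 5.05
tcp_pos: [0.5851, -0.1292, 0.1473]
orientation: [0.706, -0.039, 0.706, 0.037]
wrist_force: [-3.1, -4.6, 5.6]
finger_gap: 0.0072
```

```bash
python3 - <<'E'
from h import *
plan([])
snap('side','side3')
s=load('side3');c=s['im'][130:290,270:460,::-1];cv2.imwrite('pics/s3.png',cv2.resize(c,(712,600),interpolation=cv2.INTER_CUBIC))
E
```

```text
t 5.05 tcp [ 0.5851 -0.1292  0.1473] jaw 96.19 tilt [ 0.001 -0.004 -1.   ] gap 0.0072 F [-3.1 -4.6  5.6] j [-0.35  0.38 -0.01  1.18 -0.   -0.46]
```

View pics/s3.png

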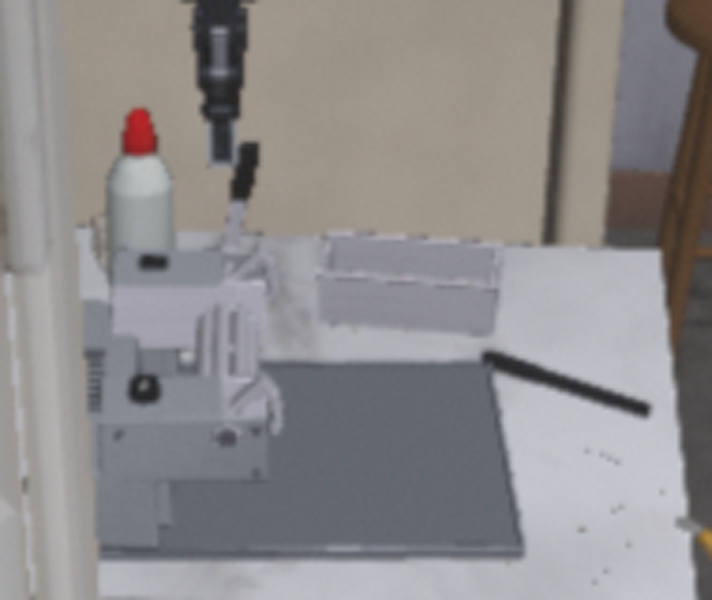

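```bash
python3 - <<'E'
from h import *
s=load('side3');T=s['world_from_camera'];fy=240/np.tan(np.radians(float(s['vertical_fov']))/2)
def ry(u,v,y):
    r=T[:3,:3]@np.array([(u-float(s['cx']))/fy,-(v-float(s['cy']))/fy,-1]);o=T[:3,3];return o+r*(y-o[1])/r[1]
im=s['im'];m=(im.max(2)<75).astype(np.uint8);m[:166]=0;m[184:]=0;m[:,:331]=0;m[:,341:]=0
v,u=np.nonzero(m);print(u.mean(),v.mean())
g=ry(u.mean(),v.mean(),-.131);print(g, 'start', ry(356.1,197.0,-.138))
P=np.array([ry(a,b,-.131) for a,b in zip(u,v)]).astype(np.float32)[:,[0,2]]
l=cv2.fitLine(P,cv2.DIST_L2,0,.001,.001).ravel();print(l,np.degrees(np.arctan2(l[1],l[0])))
E
```

```text
335.0 175.0810810810811
[ 0.56720936 -0.131       0.16085015] start [ 0.51200586 -0.138       0.09496942]
[ 0.1925865  -0.98128     0.56722003  0.16079572] -78.896225
```

The lever came out of the fingers at about 78° (1.36 rad). I'll nudge it upright from the front with the shut fingers.

Request:
{"api": "servo_tool", "payload": {
  "increments": [
    {"offset": [-3, 0, 0], "yaw": 0},
    {"offset": [-6, 0, 0], "yaw": 0},
    {"offset": [-6, 0, -3], "yaw": 0},
    {"offset": [-6, 0, -6.4], "yaw": 0},
    {"offset": [-4, 0, -6.4], "yaw": 0},
    {"offset": [-1, 0, -6.4], "yaw": 0},
    {"offset": [0, 0, -6.4], "yaw": 0},
    {"offset": [0, 0, -6.4], "yaw": 0}
  ],
  "claw": 0
}}

```text
clock: 5.9
tcp_pos: [0.5196, -0.1337, 0.1447]
orientation: [0.705, -0.038, 0.707, 0.039]
wrist_force: [-1.2, -0.1, -0.3]
finger_gap: 0.0
```

Request:
{"api": "servo_tool", "payload": {
  "increments": [
    {"offset": [0, 0, 0.8], "yaw": 0},
    {"offset": [0, 0, 1.6], "yaw": 0},
    {"offset": [0, 0, 2.2], "yaw": 0},
    {"offset": [0, 0, 2.8], "yaw": 0},
    {"offset": [0, 0, 3.3], "yaw": 0},
    {"offset": [0, 0, 3.8], "yaw": 0},
    {"offset": [0, 0, 3.9], "yaw": 0},
    {"offset": [0, 0, 3.9], "yaw": 0}
  ]
}}

```text
clock: 6.7
tcp_pos: [0.5599, -0.1299, 0.146]
orientation: [0.706, -0.039, 0.706, 0.039]
wrist_force: [0.6, 0.7, -0.2]
finger_gap: 0.0001
```

Request:
{"api": "servo_tool", "payload": {
  "increments": [
    {"offset": [0, 0, -0.5], "yaw": 0},
    {"offset": [-1, 0, -2], "yaw": 0},
    {"offset": [-4, 0, -3], "yaw": 0},
    {"offset": [-7, 0, -3], "yaw": 0},
    {"offset": [-9, 3, -2], "yaw": 8},
    {"offset": [-9, 6, -1], "yaw": 16},
    {"offset": [-9, 9, 0], "yaw": 24},
    {"offset": [-9, 12, 0], "yaw": 32}
  ],
  "claw": 1
}}

```text
clock: 7.5
tcp_pos: [0.5472, -0.0098, 0.2363]
orientation: [0.689, 0.16, 0.688, -0.159]
wrist_force: [-0.3, -0.3, -0.2]
finger_gap: 0.0851
```

```bash
python3 - <<'E'
from h import *
g=pump(0,0,0);plan([(g+[0,0,.18],6.3)])
for n in('side','top'):
    snap(n,n+'4')
s=load('side4');c=s['im'][130:290,270:460,::-1];cv2.imwrite('pics/s4.png',cv2.resize(c,(712,600),interpolation=cv2.INTER_CUBIC))
s=load('top4');c=s['im'][180:350,310:510,::-1];cv2.imwrite('pics/t4.png',cv2.resize(c,(705,600),interpolation=cv2.INTER_CUBIC))
E
```

```text
t 7.5 tcp [ 0.5472 -0.0098  0.2363] jaw 63.9 tilt [ 0.001  0.    -1.   ] gap 0.0851 F [-0.3 -0.3 -0.2] j [-0.16  0.25  0.03  1.34  0.    0.29]
[5.63 0.73 1.64] yaw 57.6
```

View pics/s4.png

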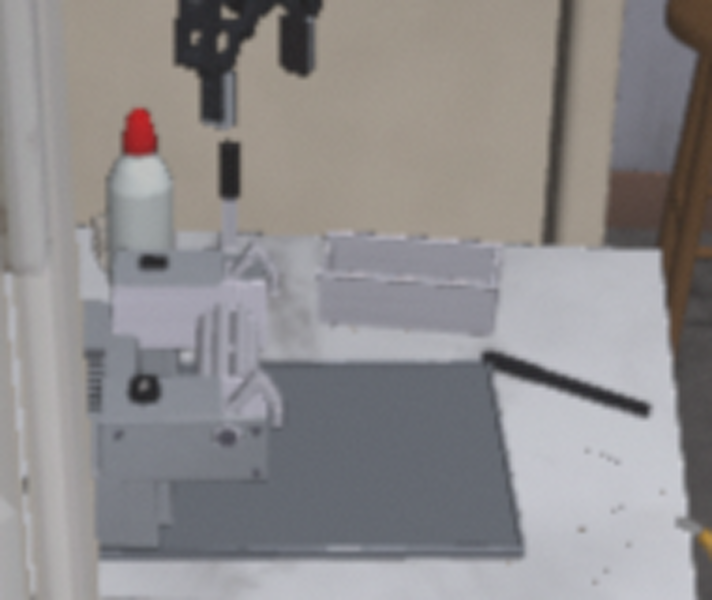

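View pics/t4.png

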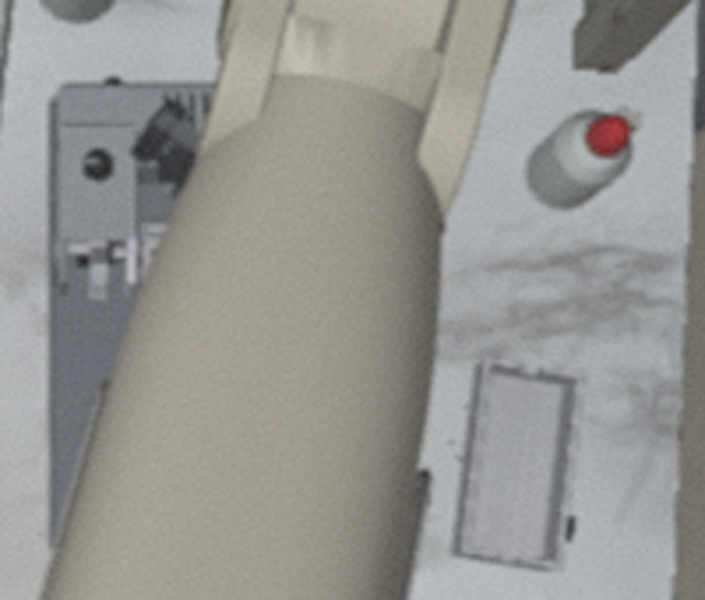

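The lever is upright now, with the grip vertical at crop (229,170). Next I'll turn the tool over the cage.

Request:
{"api": "servo_tool", "payload": {
  "increments": [
    {"offset": [0, 0.1, 0.3], "yaw": 7.5},
    {"offset": [1, 0.2, 0.6], "yaw": 15},
    {"offset": [2, 0.3, 0.9], "yaw": 22.5},
    {"offset": [3, 0.4, 1.2], "yaw": 30},
    {"offset": [4, 0.6, 1.5], "yaw": 37.5},
    {"offset": [5, 0.8, 1.8], "yaw": 45},
    {"offset": [5.6, 0.8, 1.8], "yaw": 52.5},
    {"offset": [5.6, 0.8, 1.8], "yaw": 57.6}
  ],
  "claw": 0.8
}}

```text
clock: 8.4
tcp_pos: [0.5654, -0.0122, 0.1788]
orientation: [0.527, 0.471, 0.528, -0.471]
wrist_force: [-0.7, -0.2, 0.0]
finger_gap: 0.0685
```

```bash
sed -i 's/PO=np.array(.*)/PO=np.array([.567,-.011,0])/' h.py; python3 - <<'E'
from h import *
g=pump(0,0,0);plan([(g+[0,0,.056],6.3)])
snap('side','side5')
s=load('side5');c=s['im'][130:290,270:460,::-1];cv2.imwrite('pics/s5.png',cv2.resize(c,(712,600),interpolation=cv2.INTER_CUBIC))
E
```

```text
t 8.4 tcp [ 0.5654 -0.0122  0.1788] jaw 6.45 tilt [-0.002  0.    -1.   ] gap 0.0685 F [-0.7 -0.2  0. ] j [-0.16  0.31 -0.04  1.23 -0.    1.29]
[12.28  0.2  -0.09] yaw 0.15
```

View pics/s5.png

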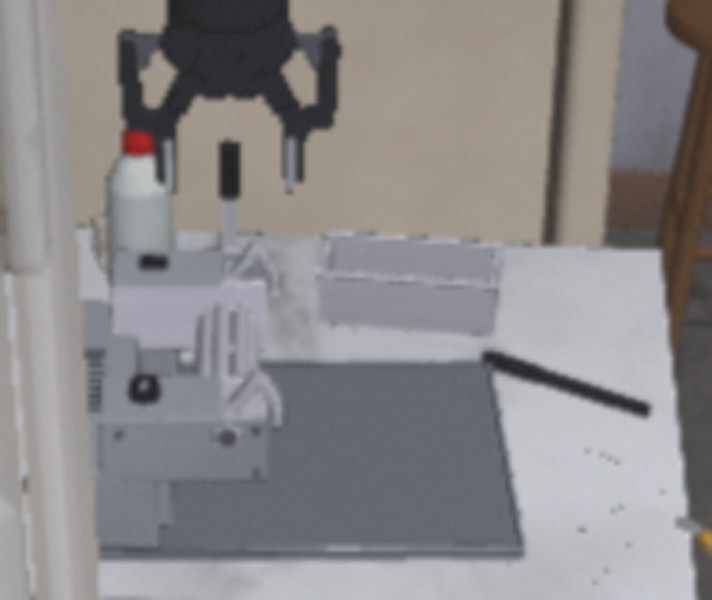

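Request:
{"api": "servo_tool", "payload": {
  "increments": [
    {"offset": [2.5, 0.2, -0.1], "yaw": 0},
    {"offset": [5, 0.2, -0.1], "yaw": 0},
    {"offset": [7.5, 0.2, -0.1], "yaw": 0},
    {"offset": [9.5, 0.2, -0.1], "yaw": 0},
    {"offset": [11, 0.2, -0.1], "yaw": 0},
    {"offset": [12, 0.2, -0.1], "yaw": 0},
    {"offset": [12.5, 0.2, -0.1], "yaw": 0},
    {"offset": [12.5, 0.2, -0.1], "yaw": 0}
  ]
}}

```text
clock: 9.25
tcp_pos: [0.5679, -0.0104, 0.0548]
orientation: [0.528, 0.47, 0.528, -0.47]
wrist_force: [0.5, 0.5, 0.8]
finger_gap: 0.0684
```

Request:
{"api": "servo_tool", "payload": {
  "increments": [
    {"offset": [0, 0, 0], "yaw": 0},
    {"offset": [0, 0, 0], "yaw": 0},
    {"offset": [0, 0, 0], "yaw": 0},
    {"offset": [0, 0, 0], "yaw": 0},
    {"offset": [0, 0, 0], "yaw": 0},
    {"offset": [0, 0, 0], "yaw": 0},
    {"offset": [0, 0, 0], "yaw": 0},
    {"offset": [0, 0, 0], "yaw": 0}
  ],
  "claw": 0,
  "force": 40
}}

```text
clock: 10.05
tcp_pos: [0.5704, -0.0103, 0.057]
orientation: [0.53, 0.471, 0.527, -0.469]
wrist_force: [1.3, 0.4, 6.2]
finger_gap: 0.0327
```

```bash
python3 - <<'E'
from h import *
g=pump(0,0,0);plan([(g+[0,0,.053],6.3)])
snap('side','side6')
s=load('side6');c=s['im'][130:290,270:460,::-1];cv2.imwrite('pics/s6.png',cv2.resize(c,(712,600),interpolation=cv2.INTER_CUBIC))
E
```

```text
t 10.05 tcp [ 0.5704 -0.0103  0.057 ] jaw 6.67 tilt [ 0.005 -0.    -1.   ] gap 0.0327 F [1.3 0.4 6.2] j [-0.16  0.39 -0.23  0.94  0.    1.3 ]
[ 0.4  -0.35  0.03] yaw 0.37
```

View pics/s6.png

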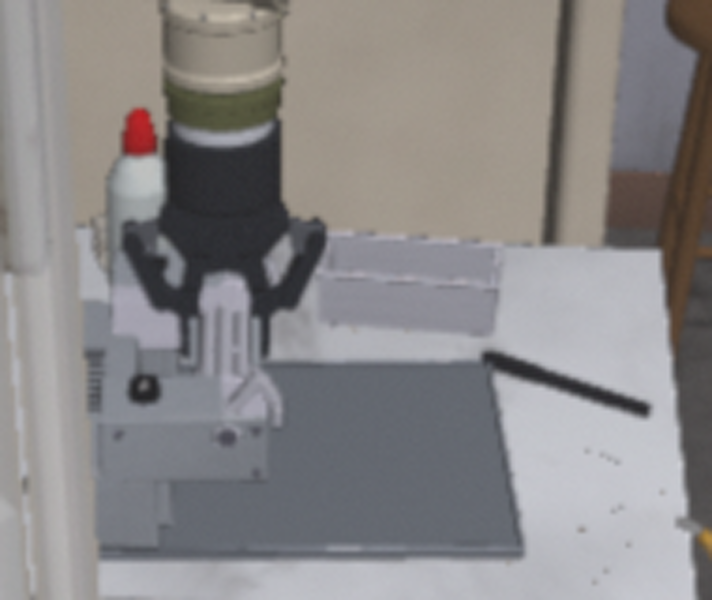

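The gap closed to 33 mm and the tool was pushed up, so the pads are squeezing the cage above its widest line. I'll open, go lower and grip again.

Request:
{"api": "servo_tool", "payload": {
  "increments": [
    {"offset": [0, 0, 0], "yaw": 0},
    {"offset": [0, 0, 0], "yaw": 0},
    {"offset": [0, 0, 0], "yaw": 0},
    {"offset": [0, 0, 0], "yaw": 0},
    {"offset": [0, 0, 0], "yaw": 0},
    {"offset": [0, 0.1, 0], "yaw": 0},
    {"offset": [0, 0.2, 0], "yaw": 0},
    {"offset": [0, 0.2, 0], "yaw": 0}
  ],
  "claw": 0.8
}}

```text
clock: 10.9
tcp_pos: [0.5703, -0.0099, 0.0551]
orientation: [0.528, 0.47, 0.528, -0.47]
wrist_force: [0.4, 0.0, 1.1]
finger_gap: 0.0683
```

```bash
sed -i 's/PO=np.array(.*)/PO=np.array([.5695,-.0107,0])/' h.py; python3 - <<'E'
from h import *
g=pump(0,0,0);plan([(g+[0,0,.047],6.3)])
snap('side','side7')
s=load('side7');c=s['im'][130:290,270:460,::-1];cv2.imwrite('pics/s7.png',cv2.resize(c,(712,600),interpolation=cv2.INTER_CUBIC))
E
```

```text
t 10.9 tcp [ 0.5703 -0.0099  0.0551] jaw 6.66 tilt [ 0.  0. -1.] gap 0.0683 F [0.4 0.  1.1] j [-0.16  0.4  -0.23  0.95  0.    1.3 ]
[ 0.81 -0.09  0.07] yaw 0.36
```

View pics/s7.png

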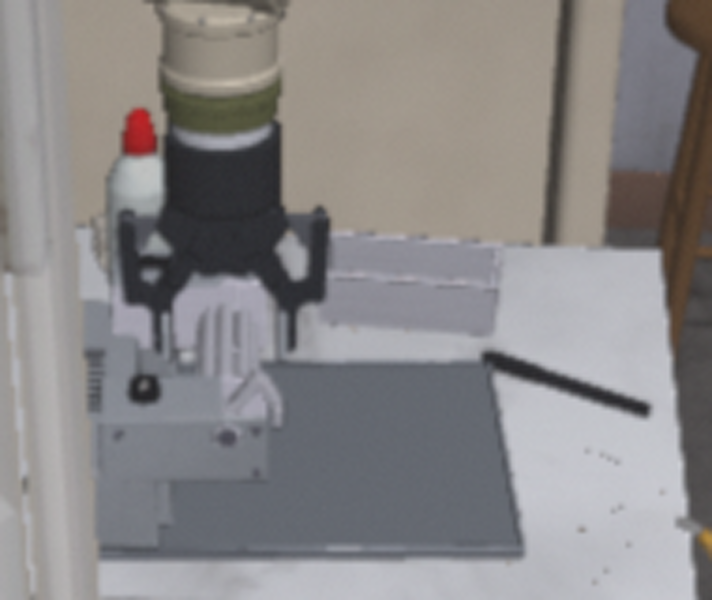

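Request:
{"api": "servo_tool", "payload": {
  "increments": [
    {"offset": [0.6, 0, 0], "yaw": 0.3},
    {"offset": [1.2, 0, 0], "yaw": 0.3},
    {"offset": [1.2, 0, 0], "yaw": 0.3},
    {"offset": [1.2, 0, 0], "yaw": 0.3},
    {"offset": [1.2, 0, 0], "yaw": 0.3},
    {"offset": [1.2, 0, 0], "yaw": 0.3},
    {"offset": [1.2, 0, 0], "yaw": 0.3},
    {"offset": [1.2, 0, 0], "yaw": 0.3}
  ]
}}

```text
clock: 11.75
tcp_pos: [0.5702, -0.0099, 0.0432]
orientation: [0.527, 0.472, 0.527, -0.471]
wrist_force: [-0.1, -0.4, -0.8]
finger_gap: 0.0684
```

Request:
{"api": "servo_tool", "payload": {
  "increments": [
    {"offset": [0, 0, 0], "yaw": 0},
    {"offset": [0, 0, 0], "yaw": 0},
    {"offset": [0, 0, 0], "yaw": 0},
    {"offset": [0, 0, 0], "yaw": 0},
    {"offset": [0, 0, 0], "yaw": 0},
    {"offset": [0, 0, 0], "yaw": 0},
    {"offset": [0, 0, 0], "yaw": 0},
    {"offset": [0, 0, 0], "yaw": 0}
  ],
  "claw": 0,
  "force": 40
}}

```text
clock: 12.55
tcp_pos: [0.5696, -0.0099, 0.0433]
orientation: [0.527, 0.471, 0.527, -0.472]
wrist_force: [-5.0, -0.3, 5.6]
finger_gap: 0.0419
```

```bash
python3 - <<'E'
from h import *
plan([])
snap('side','side8')
s=load('side8');c=s['im'][130:290,270:460,::-1];cv2.imwrite('pics/s8.png',cv2.resize(c,(712,600),interpolation=cv2.INTER_CUBIC))
E
```

```text
t 12.55 tcp [ 0.5696 -0.0099  0.0433] jaw 6.35 tilt [-0.001 -0.    -1.   ] gap 0.0419 F [-5.  -0.3  5.6] j [-0.16  0.41 -0.25  0.92 -0.    1.3 ]
```

View pics/s8.png

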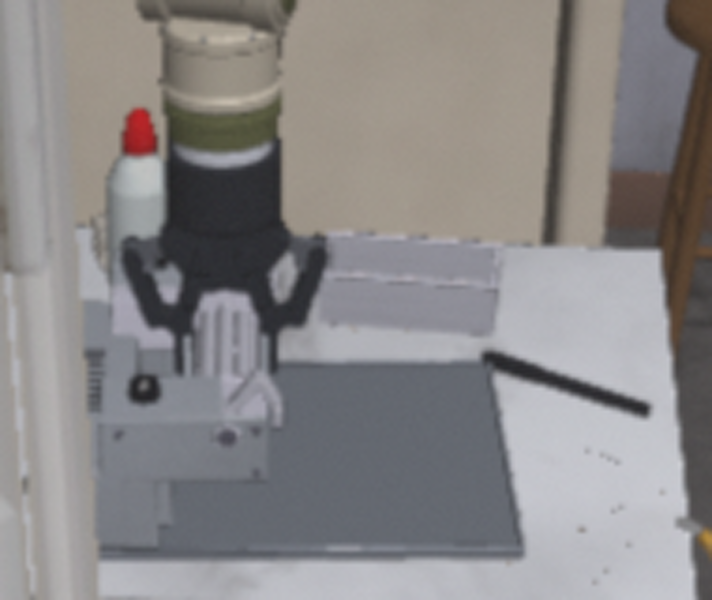

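The gap is 42 mm, flat to flat, but the tips sit low for laying the cage down. I'll regrip 5 mm higher.

Request:
{"api": "servo_tool", "payload": {
  "increments": [
    {"offset": [0, 0, 0], "yaw": 0},
    {"offset": [0, 0, 0], "yaw": 0},
    {"offset": [0, 0, 0], "yaw": 0},
    {"offset": [-0.3, -0.05, 0], "yaw": 0},
    {"offset": [-0.55, -0.1, 0], "yaw": 0},
    {"offset": [-0.55, -0.1, 0], "yaw": 0},
    {"offset": [-0.55, -0.1, 0], "yaw": 0},
    {"offset": [-0.55, -0.1, 0], "yaw": 0}
  ],
  "claw": 0.65
}}

```text
clock: 13.4
tcp_pos: [0.5692, -0.01, 0.0486]
orientation: [0.527, 0.472, 0.527, -0.471]
wrist_force: [-1.1, -0.2, -0.1]
finger_gap: 0.0556
```

Request:
{"api": "servo_tool", "payload": {
  "increments": [
    {"offset": [0, 0, 0], "yaw": 0},
    {"offset": [0, 0, 0], "yaw": 0},
    {"offset": [0, 0, 0], "yaw": 0},
    {"offset": [0, 0, 0], "yaw": 0},
    {"offset": [0, 0, 0], "yaw": 0},
    {"offset": [0, 0, 0], "yaw": 0},
    {"offset": [0, 0, 0], "yaw": 0},
    {"offset": [0, 0, 0], "yaw": 0}
  ],
  "claw": 0,
  "force": 60
}}

```text
clock: 14.2
tcp_pos: [0.5685, -0.01, 0.0492]
orientation: [0.527, 0.471, 0.527, -0.472]
wrist_force: [-2.7, -0.4, 5.8]
finger_gap: 0.0403
```

Request:
{"api": "servo_tool", "payload": {
  "increments": [
    {"offset": [0.4, 0, 0], "yaw": 0},
    {"offset": [0.8, 0, 0], "yaw": 0},
    {"offset": [1.2, 0, 0], "yaw": 0},
    {"offset": [1.6, 0, 0], "yaw": 0},
    {"offset": [2, 0, 0], "yaw": 0},
    {"offset": [2.4, 0, 0], "yaw": 0},
    {"offset": [2.6, 0, 0], "yaw": 0},
    {"offset": [2.6, 0, 0], "yaw": 0}
  ]
}}

```text
clock: 15.0
tcp_pos: [0.569, -0.0099, 0.0218]
orientation: [0.527, 0.471, 0.527, -0.472]
wrist_force: [-0.5, -0.1, -2.4]
finger_gap: 0.0404
```

```bash
python3 - <<'E'
from h import *
plan([])
snap('side','side9')
s=load('side9');c=s['im'][130:290,270:460,::-1];cv2.imwrite('pics/s9.png',cv2.resize(c,(712,600),interpolation=cv2.INTER_CUBIC))
E
```

```text
t 15.0 tcp [ 0.569  -0.0099  0.0218] jaw 6.36 tilt [-0.001  0.    -1.   ] gap 0.0404 F [-0.5 -0.1 -2.4] j [-0.16  0.43 -0.27  0.87  0.    1.3 ]
```

View pics/s9.png

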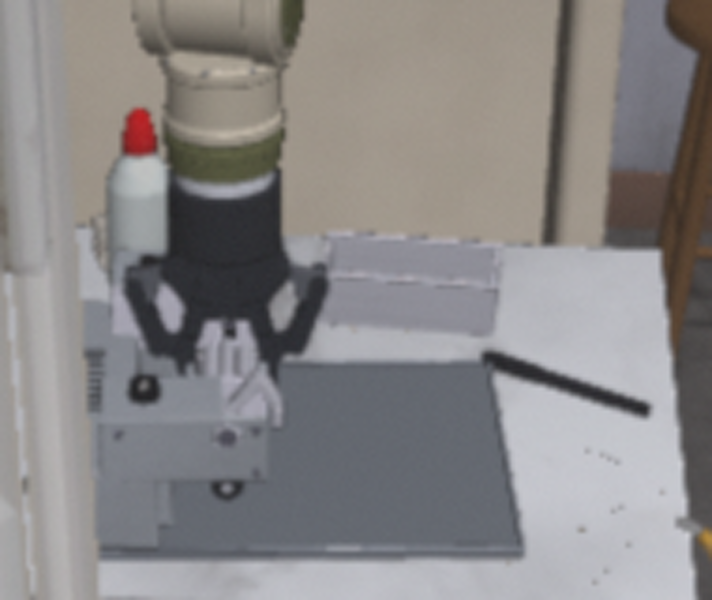

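The cage is out. Its hub end shows at crop (228,488), below the housing, and the tool carries 2.4 N of weight. I'll check the axis height.

```bash
python3 - <<'E'
from h import *
s=load('side9');T=s['world_from_camera'];fy=240/np.tan(np.radians(float(s['vertical_fov']))/2)
for u,v in((330.8,260.1),(330.8,257.4),(330.8,263)):
    r=T[:3,:3]@np.array([(u-float(s['cx']))/fy,-(v-float(s['cy']))/fy,-1]);o=T[:3,3]
    print(o+r*(.0867-o[1])/r[1])
s=load('side9');c=s['im'][250:272,320:345,::-1];cv2.imwrite('pics/s9b.png',cv2.resize(c,None,fx=20,fy=20,interpolation=cv2.INTER_NEAREST))
E
```

```text
[0.55471708 0.0867     0.04313639]
[0.55461962 0.0867     0.0510091 ]
[0.55482243 0.0867     0.03462621]
```

View pics/s9b.png

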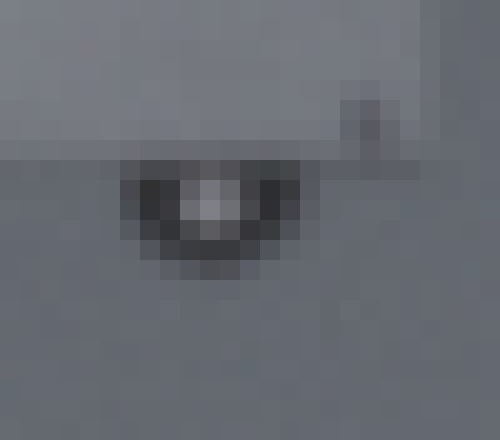

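Request:
{"api": "servo_tool", "payload": {
  "increments": [
    {"offset": [0.4, 0, 0], "yaw": 0},
    {"offset": [0.75, 0, 0], "yaw": 0},
    {"offset": [0.75, 0, 0], "yaw": 0},
    {"offset": [0.75, -1, 0], "yaw": 0},
    {"offset": [0.75, -2.5, 0], "yaw": 0},
    {"offset": [0.75, -4, 0], "yaw": 0},
    {"offset": [0.75, -5.5, 0], "yaw": 0},
    {"offset": [0.75, -7, 0], "yaw": 0}
  ]
}}

```text
clock: 15.85
tcp_pos: [0.4983, -0.0178, 0.0152]
orientation: [0.527, 0.471, 0.527, -0.472]
wrist_force: [0.7, 0.9, -3.1]
finger_gap: 0.0403
```

```bash
python3 - <<'E'
from h import *
plan([(pump(-.13,0,.005),6.3)])
snap('side','side10')
s=load('side10');c=s['im'][130:290,270:460,::-1];cv2.imwrite('pics/s10.png',cv2.resize(c,(712,600),interpolation=cv2.INTER_CUBIC))
E
```

```text
t 15.85 tcp [ 0.4983 -0.0178  0.0152] jaw 6.36 tilt [-0.  0. -1.] gap 0.0403 F [ 0.7  0.9 -3.1] j [-0.2   0.32 -0.46  0.79 -0.    1.26]
[ 1.02 -5.84  0.07] yaw 0.06
```

View pics/s10.png

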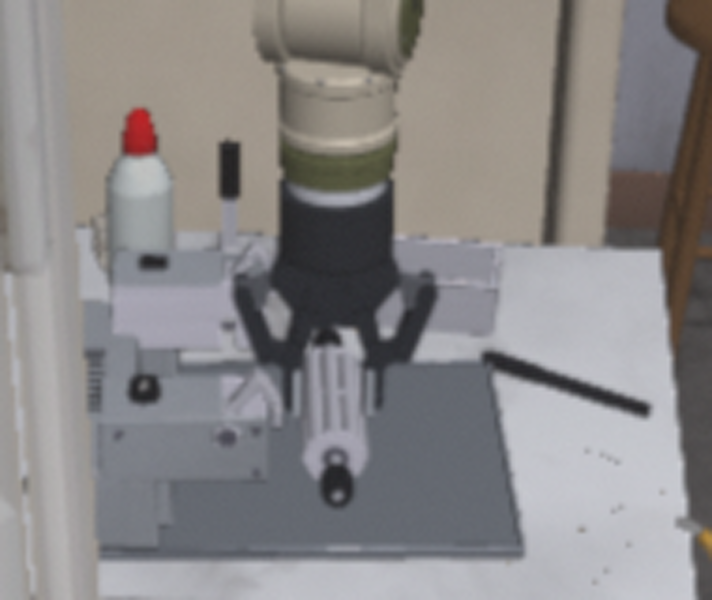

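The cage hangs level in the jaws, clear of the housings. I'll carry on forward and lower it.

Request:
{"api": "servo_tool", "payload": {
  "increments": [
    {"offset": [0, -2, 0], "yaw": 0},
    {"offset": [0, -4, 0], "yaw": 0},
    {"offset": [0, -6, 0], "yaw": 0},
    {"offset": [0, -6, 0], "yaw": 0},
    {"offset": [0.3, -6, 0], "yaw": 0},
    {"offset": [0.6, -6, 0], "yaw": 0},
    {"offset": [0.9, -6, 0], "yaw": 0},
    {"offset": [0.9, -6, 0], "yaw": 0}
  ]
}}

```text
clock: 16.7
tcp_pos: [0.4401, -0.0243, 0.0055]
orientation: [0.527, 0.471, 0.527, -0.472]
wrist_force: [0.7, -0.4, -2.4]
finger_gap: 0.0401
```

```bash
python3 - <<'E'
from h import *
plan([(pump(-.13,0,.004),6.3)])
E
```

```text
t 16.7 tcp [ 0.4401 -0.0243  0.0055] jaw 6.37 tilt [-0.001  0.    -1.   ] gap 0.0401 F [ 0.7 -0.4 -2.4] j [-0.24  0.24 -0.61  0.72  0.    1.22]
[0.15 0.02 0.07] yaw 0.07
```

Request:
{"api": "servo_tool", "payload": {
  "increments": [
    {"offset": [0.2, 0, 0], "yaw": 0},
    {"offset": [0.2, 0, 0], "yaw": 0},
    {"offset": [0.2, 0, 0], "yaw": 0},
    {"offset": [0.2, 0, 0], "yaw": 0},
    {"offset": [0.2, 0, 0], "yaw": 0},
    {"offset": [0.2, 0, 0], "yaw": 0},
    {"offset": [0.2, 0, 0], "yaw": 0},
    {"offset": [0.2, 0, 0], "yaw": 0}
  ],
  "claw": 0.8
}}

```text
clock: 17.5
tcp_pos: [0.4399, -0.0244, 0.0041]
orientation: [0.527, 0.472, 0.527, -0.471]
wrist_force: [0.0, -0.9, -0.8]
finger_gap: 0.0683
```

Request:
{"api": "servo_tool", "payload": {
  "increments": [
    {"offset": [-1.5, 0, 0], "yaw": 0},
    {"offset": [-4, 0, 0], "yaw": 0},
    {"offset": [-7, 0, 0], "yaw": 0},
    {"offset": [-10, 0, 0], "yaw": 0},
    {"offset": [-10, 0, 0], "yaw": 0},
    {"offset": [-10, 0, 0], "yaw": 0},
    {"offset": [-10, 0, 0], "yaw": 0},
    {"offset": [-10, 0, 0], "yaw": 0}
  ]
}}

```text
clock: 18.3
tcp_pos: [0.4389, -0.0241, 0.1029]
orientation: [0.526, 0.471, 0.528, -0.472]
wrist_force: [0.4, 0.8, -0.1]
finger_gap: 0.0681
```

```bash
python3 - <<'E'
from h import *
plan([(pump(-.13,0,.004),6.3)])
for n in('side','top'):
    snap(n,n+'11')
s=load('side11');c=s['im'][130:290,270:460,::-1];cv2.imwrite('pics/s11.png',cv2.resize(c,(712,600),interpolation=cv2.INTER_CUBIC))
s=load('top11');c=s['im'][180:350,310:510,::-1];cv2.imwrite('pics/t11.png',cv2.resize(c,(705,600),interpolation=cv2.INTER_CUBIC))
E
```

```text
t 18.3 tcp [ 0.4389 -0.0241  0.1029] jaw 6.35 tilt [-0.002  0.001 -1.   ] gap 0.0681 F [ 0.4  0.8 -0.1] j [-0.24  0.12 -0.47  0.98  0.    1.22]
[9.89 0.15 0.11] yaw 0.05
```

View pics/s11.png

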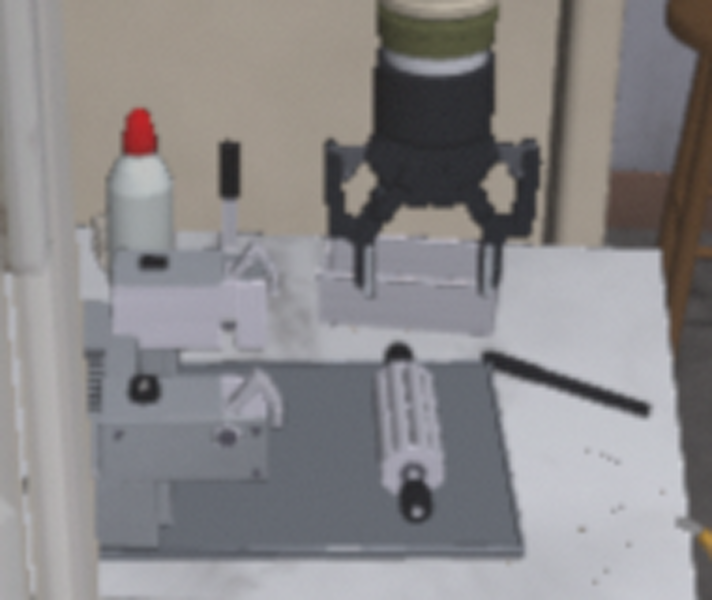

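View pics/t11.png

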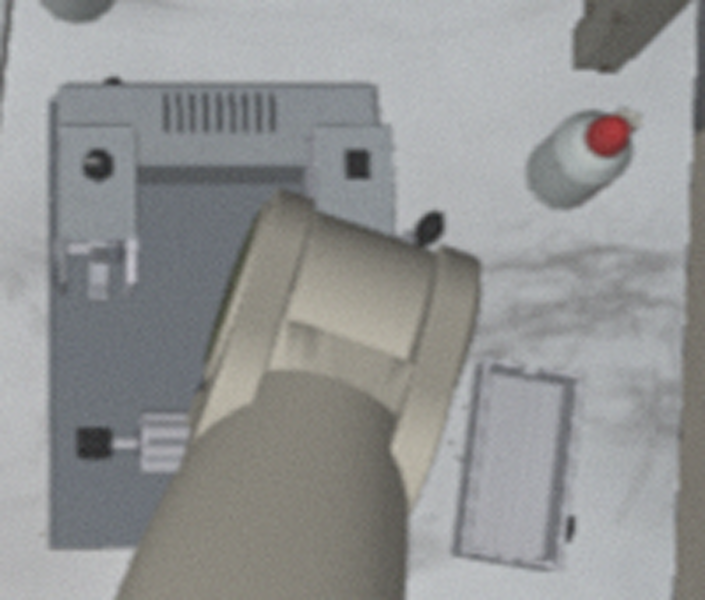

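The cage lies on the open pan with its hubs at side crop (398,352) and (415,500). In the top view hub_a is at crop (95,442).

```bash
python3 - <<'E'
from h import *
z=load('top11');im=z['im'];m=(im.max(2)<75).astype(np.uint8);m[:296]=0;m[315:]=0;m[:,:328]=0;m[:,346:]=0
v,u=np.nonzero(m);print(u.mean(),v.mean(),u.min(),u.max(),v.min(),v.max())
A=ray(z,u.mean(),v.mean(),.025);print('hub_a',A)
d=np.array([np.cos(np.radians(96.35)),np.sin(np.radians(96.35)),0]);print('mid',A-.086*d,'hub_b',A-.172*d,'hub_b from tool',np.array([.4399,-.0244,.025])-d*.086)
s=load('side11')
im=s['im'];m=(im.max(2)<70).astype(np.uint8)
for (a,b,c,e) in((370,384,219,228),(372,388,256,270)):
    q=m.copy()*0;q[c:e,a:b]=m[c:e,a:b];v,u=np.nonzero(q);print(len(u),u.mean(),v.mean(),ray(s,u.mean(),v.mean(),.025),ray(s,u.mean(),v.mean(),.028))
E
```

```text
336.0657894736842 305.07894736842104 332 341 301 309
hub_a [0.43749131 0.0626629  0.025     ]
mid [ 0.44700306 -0.02280948  0.025     ] hub_b [ 0.4565148  -0.10828185  0.025     ] hub_b from tool [ 0.44941174 -0.10987237  0.025     ]
20 375.8 223.7 [ 0.45673303 -0.12138274  0.025     ] [ 0.45657651 -0.11643631  0.028     ]
67 380.35820895522386 262.6865671641791 [0.43665008 0.06011875 0.025     ] [0.4365672  0.06439972 0.028     ]
```

```bash
python3 - <<'E'
from h import *
plan([([.4565,-.1085,.06],6.3),([.4565,-.1085,.006],6.3)])
E
```

```text
t 18.4 tcp [ 0.4392 -0.0242  0.1031] jaw 6.36 tilt [-0.002  0.001 -1.   ] gap 0.0687 F [ 0.5 -0.1  0.5] j [-0.24  0.12 -0.47  0.98  0.    1.22]
[4.3  0.8  8.57] yaw 0.06
[9.7  0.81 8.58] yaw 0.06
```

Request:
{"api": "servo_tool", "payload": {
  "increments": [
    {"offset": [0, 0.2, 2.5], "yaw": 0},
    {"offset": [0, 0.5, 5], "yaw": 0},
    {"offset": [0, 0.8, 7.5], "yaw": 0},
    {"offset": [0, 0.8, 8.6], "yaw": 0},
    {"offset": [2, 0.8, 8.6], "yaw": 0},
    {"offset": [4, 0.8, 8.6], "yaw": 0},
    {"offset": [4.3, 0.8, 8.6], "yaw": 0},
    {"offset": [4.3, 0.8, 8.6], "yaw": 0}
  ],
  "claw": 0.65
}}

```text
clock: 19.2
tcp_pos: [0.4564, -0.1083, 0.0604]
orientation: [0.526, 0.471, 0.528, -0.472]
wrist_force: [0.3, -0.2, 0.4]
finger_gap: 0.0557
```

```bash
python3 - <<'E'
from h import *
plan([([.4565,-.1085,.006],6.3)])
for n in('side','top'):
    snap(n,n+'12')
s=load('side12');c=s['im'][130:290,270:460,::-1];cv2.imwrite('pics/s12.png',cv2.resize(c,(712,600),interpolation=cv2.INTER_CUBIC))
s=load('top12');c=s['im'][180:350,310:510,::-1];cv2.imwrite('pics/t12.png',cv2.resize(c,(705,600),interpolation=cv2.INTER_CUBIC))
E
```

```text
t 19.2 tcp [ 0.4564 -0.1083  0.0604] jaw 6.37 tilt [-0.002  0.001 -1.   ] gap 0.0557 F [ 0.3 -0.2  0.4] j [-0.4   0.22 -0.47  0.89  0.    1.06]
[5.44 0.02 0.03] yaw 0.07
```

View pics/s12.png

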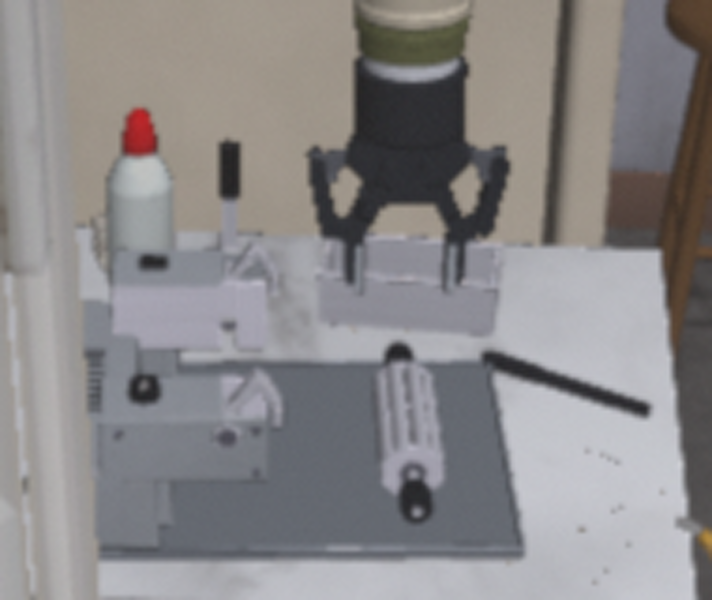

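View pics/t12.png

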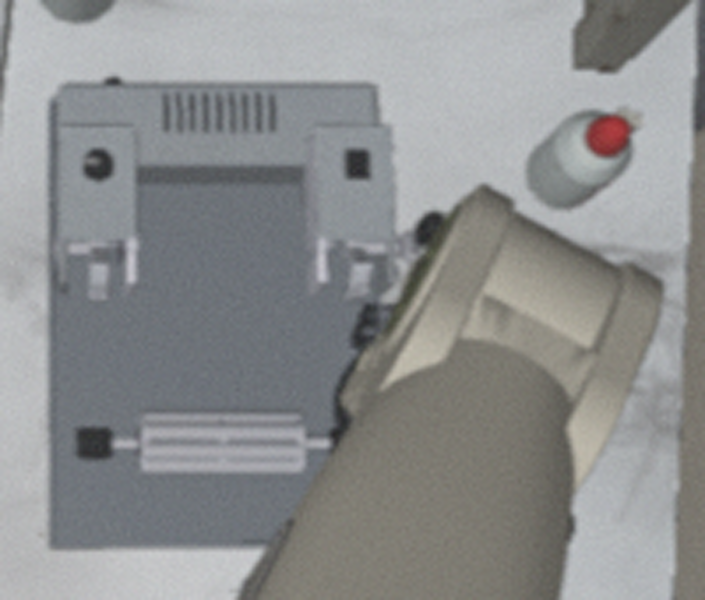

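The top view shows the cage body at crop x 140..305, y≈441. I'll check its middle and then descend.

```bash
python3 - <<'E'
from h import *
z=load('top12')
for u in(336.1,373.1,349.7,396.5):print(ray(z,u,305.1,.025))
E
```

```text
[0.43745029 0.06257665 0.025     ]
[ 0.44708271 -0.02516961  0.025     ]
[0.44099034 0.03032869 0.025     ]
[ 0.45317686 -0.08068416  0.025     ]
```

Request:
{"api": "servo_tool", "payload": {
  "increments": [
    {"offset": [1.5, 0, 0], "yaw": 0},
    {"offset": [3, 0, 0], "yaw": 0},
    {"offset": [4.5, 0, 0], "yaw": 0},
    {"offset": [5.2, 0, 0], "yaw": 0},
    {"offset": [5.4, 0, 0], "yaw": 0},
    {"offset": [5.4, 0, 0], "yaw": 0},
    {"offset": [5.4, 0, 0], "yaw": 0},
    {"offset": [5.4, 0, 0], "yaw": 0}
  ]
}}

```text
clock: 20.1
tcp_pos: [0.458, -0.1092, 0.0078]
orientation: [0.527, 0.472, 0.527, -0.471]
wrist_force: [-0.2, 0.3, 0.4]
finger_gap: 0.0555
```

Request:
{"api": "servo_tool", "payload": {
  "increments": [
    {"offset": [0, 0, 0], "yaw": 0},
    {"offset": [0, 0, 0], "yaw": 0},
    {"offset": [0, 0, 0], "yaw": 0},
    {"offset": [0, 0, 0], "yaw": 0},
    {"offset": [0, 0, 0], "yaw": 0},
    {"offset": [0, 0, 0], "yaw": 0},
    {"offset": [0, 0, 0], "yaw": 0},
    {"offset": [0, 0, 0], "yaw": 0}
  ],
  "claw": 0,
  "force": 100
}}

```text
clock: 20.9
tcp_pos: [0.4577, -0.1092, 0.0073]
orientation: [0.527, 0.472, 0.527, -0.471]
wrist_force: [-0.6, -1.4, 5.7]
finger_gap: 0.01
```

```bash
python3 - <<'E'
from h import *
plan([])
for n in('side',):
    snap(n,n+'13')
s=load('side13');c=s['im'][190:280,340:430,::-1];cv2.imwrite('pics/s13.png',cv2.resize(c,(600,600),interpolation=cv2.INTER_CUBIC))
E
```

```text
t 20.9 tcp [ 0.4577 -0.1092  0.0073] jaw 6.35 tilt [ 0.001 -0.    -1.   ] gap 0.01 F [-0.6 -1.4  5.7] j [-0.4   0.28 -0.54  0.75 -0.    1.05]
```

View pics/s13.png

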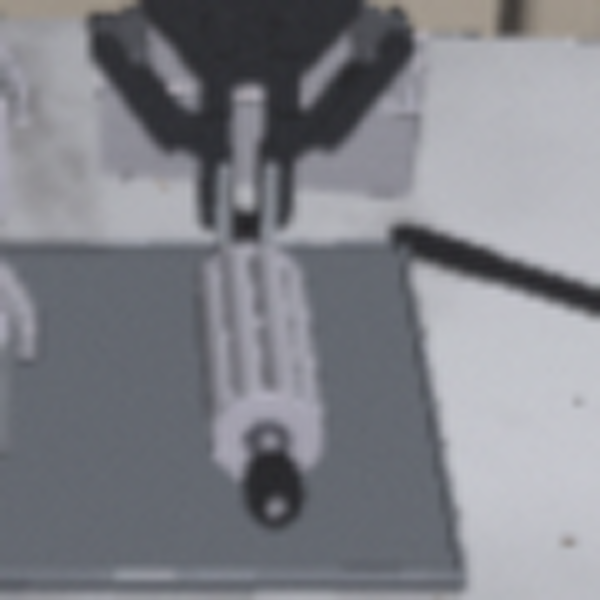

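Request:
{"api": "servo_tool", "payload": {
  "increments": [
    {"offset": [-0.2, 0, 0], "yaw": 0},
    {"offset": [-0.4, 0, 0], "yaw": 0},
    {"offset": [-0.6, 0, 0], "yaw": 0},
    {"offset": [-0.8, 0, 0], "yaw": 0},
    {"offset": [-1.0, 0, 0], "yaw": 0},
    {"offset": [-1.2, 0, 0], "yaw": 0},
    {"offset": [-1.2, 0, 0], "yaw": 0},
    {"offset": [-1.2, 0, 0], "yaw": 0}
  ]
}}

```text
clock: 21.75
tcp_pos: [0.4574, -0.109, 0.0191]
orientation: [0.527, 0.472, 0.527, -0.471]
wrist_force: [-0.5, -0.8, -2.5]
finger_gap: 0.0099
```

```bash
python3 - <<'E'
from h import *
plan([])
for n in('side',):
    snap(n,n+'14')
s=load('side14');c=s['im'][190:280,340:430,::-1];cv2.imwrite('pics/s14.png',cv2.resize(c,(600,600),interpolation=cv2.INTER_CUBIC))
E
```

```text
t 21.75 tcp [ 0.4574 -0.109   0.0191] jaw 6.36 tilt [ 0. -0. -1.] gap 0.0099 F [-0.5 -0.8 -2.5] j [-0.4   0.27 -0.53  0.78  0.    1.05]
```

View pics/s14.png

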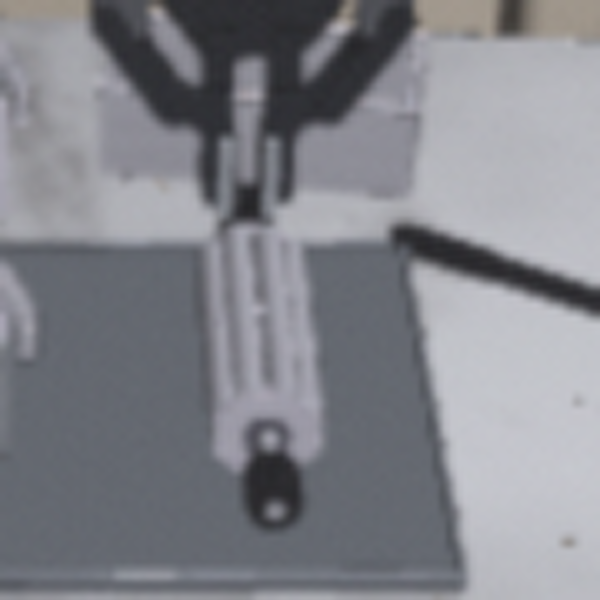

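The cage is held by the hub, but the far end sags a little. I'll lift more and measure the tilt.

Request:
{"api": "servo_tool", "payload": {
  "increments": [
    {"offset": [-0.5, 0, 0], "yaw": 0},
    {"offset": [-1, 0, 0], "yaw": 0},
    {"offset": [-1.5, 0, 0], "yaw": 0},
    {"offset": [-2, 0, 0], "yaw": 0},
    {"offset": [-3, 0, 0], "yaw": 0},
    {"offset": [-4, 0, 0], "yaw": 0},
    {"offset": [-5, 0, 0], "yaw": 0},
    {"offset": [-5, 0, 0], "yaw": 0}
  ]
}}

```text
clock: 22.6
tcp_pos: [0.4588, -0.1095, 0.071]
orientation: [0.528, 0.472, 0.526, -0.471]
wrist_force: [0.0, 0.3, -2.9]
finger_gap: 0.0099
```

```bash
python3 - <<'E'
from h import *
plan([]);print(env.get_state()['ft_torque'])
for n in('side','top'):
    snap(n,n+'15')
s=load('side15');c=s['im'][130:290,270:460,::-1];cv2.imwrite('pics/s15.png',cv2.resize(c,(712,600),interpolation=cv2.INTER_CUBIC))
s=load('top15');c=s['im'][180:350,310:510,::-1];cv2.imwrite('pics/t15.png',cv2.resize(c,(705,600),interpolation=cv2.INTER_CUBIC))
E
```

```text
t 22.6 tcp [ 0.4588 -0.1095  0.071 ] jaw 6.36 tilt [ 0.003 -0.001 -1.   ] gap 0.0099 F [ 0.   0.3 -2.9] j [-0.4   0.21 -0.46  0.91  0.    1.05]
[-0.23973934 -0.0830788  -0.03401724]
```

View pics/s15.png

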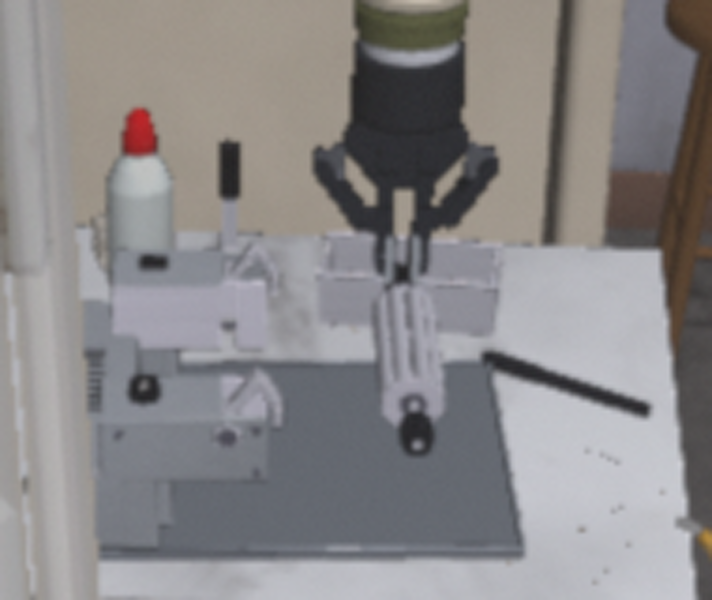

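View pics/t15.png

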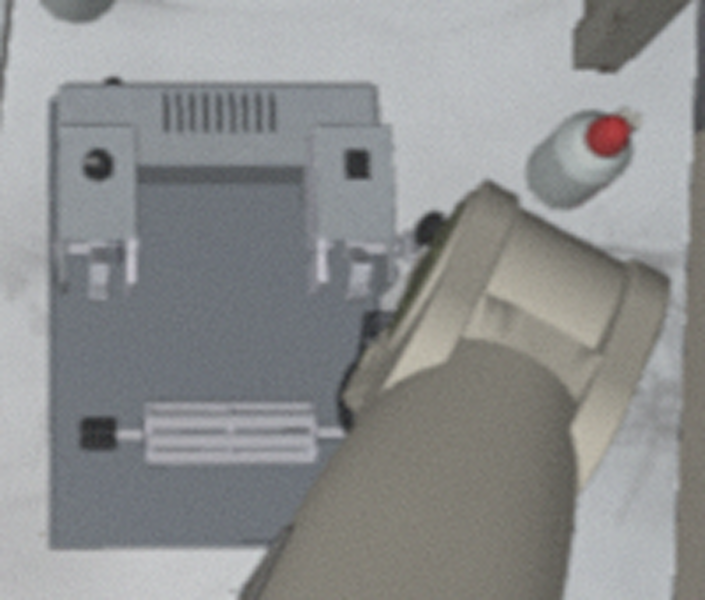

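```bash
cat >> h.py <<'E'
def rayp(s,u,v,n,d):
    T=s['world_from_camera'];fy=240/np.tan(np.radians(float(s['vertical_fov']))/2)
    r=T[:3,:3]@np.array([(u-float(s['cx']))/fy,-(v-float(s['cy']))/fy,-1]);o=T[:3,3];return o+r*(d-n@o)/(n@r)
def tri(z1,p1,z2,p2):
    A=[];b=[]
    for z,p in((z1,p1),(z2,p2)):
        T=z['world_from_camera'];fy=240/np.tan(np.radians(float(z['vertical_fov']))/2)
        r=T[:3,:3]@np.array([(p[0]-float(z['cx']))/fy,-(p[1]-float(z['cy']))/fy,-1]);r/=np.linalg.norm(r);M=np.eye(3)-np.outer(r,r);A.append(M);b.append(M@T[:3,3])
    return np.linalg.lstsq(np.vstack(A),np.hstack(b),rcond=None)[0]
E
python3 - <<'E'
from h import *
s=load('side15');z=load('top15')
f=lambda x,y:(x/3.7474+270,y/3.75+130); g=lambda x,y:(x/3.525+310,y/3.5294+180)
print('hub_a',tri(s,f(416,433),z,g(99,433)))
print('cage end +y top', tri(s,f(413,404),z,g(145,433)))
# body: top view points with depth
W=cloud(z)
for x in(155,190,230,270,305):
    u,v=map(int,map(round,g(x,433)));print(x,np.median(W[v-1:v+2,u-1:u+2].reshape(-1,3),0).round(4))
E
```

```text
hub_a [0.43743977 0.05977143 0.07503136]
cage end +y top [0.44056958 0.03001158 0.0777411 ]
155 [0.439  0.0242 0.097 ]
190 [0.441  0.002  0.0995]
230 [ 0.4435 -0.0226  0.101 ]
270 [ 0.4461 -0.0492  0.1049]
305 [ 0.4486 -0.0716  0.1042]
```

```bash
python3 - <<'E'
from h import *
for tag in('top0','top4'):
    z=load(tag);g=cv2.GaussianBlur(cv2.cvtColor(z['im'],cv2.COLOR_RGB2GRAY),(0,0),0.6).astype(float)
    def sub(p,o):
        d=np.diff(p); i=int(np.argmax(d)); i=min(max(i,1),len(d)-2)
        a,b,c=d[i-1:i+2]; return o+i+.5+0.5*(a-c)/(a-2*b+c+1e-9)
    L=[];R=[];T=[];B=[]
    for v in range(290,332):
        xl=446-(v-292)*4.0/32; xr=473-(v-292)*4.2/32
        a=int(xl)-3; L.append(ray(z,sub(g[v,a:a+7],a),v,.048))
        a=int(xr)-3; R.append(ray(z,sub(g[v,a:a+7],a),v,.048))
    for A in(L,R):
        A=np.array(A)[:,:2].astype(np.float32); l=cv2.fitLine(A,cv2.DIST_HUBER,0,1e-4,1e-4).ravel()
        l[:2]*=np.sign(l[0]);n=np.array([-l[1],l[0]]);print(tag,l,np.degrees(np.arctan2(l[1],l[0])),'res',np.median(abs((A-l[2:])@n))*1e3, 'n',l[2:]@[.0645,.998])
s=load('side4');c=s['im'][185:225,348:410,::-1];cv2.imwrite('pics/ts.png',cv2.resize(c,None,fx=12,fy=12,interpolation=cv2.INTER_CUBIC))
E
```

```text
top0 [ 0.99803436 -0.06266921  0.45160446 -0.18833436] -3.5930357 res 0.2051019 n -0.15882920460402966
top0 [ 0.99786645 -0.06528804  0.46534842 -0.25171894] -3.7433918 res 0.3276792 n -0.22120052722096442
top4 [ 0.99812764 -0.06116517  0.45702776 -0.18859386] -3.5066948 res 0.15521398 n -0.15873838599026202
top4 [ 0.9976025  -0.06920403  0.45850977 -0.2512548 ] -3.9682705 res 0.288676 n -0.22117840702831745
```

View pics/ts.png

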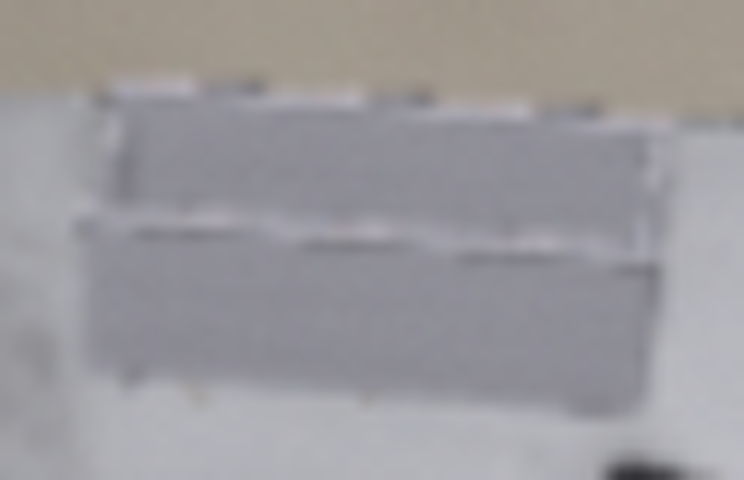

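```bash
python3 - <<'E'
from h import *
s=load('side4');t=np.array([.998,-.0645]);n=np.array([.0645,.998])
for p in((80,220),(655,258),(110,90),(665,122)):
    P=ray(s,348+p[0]/12,185+p[1]/12,.048)[:2];print(P,P@t-.4675,P@n+.1915)
plan([([.540,-.227,.15],86.1)])
E
```

```text
[ 0.51927292 -0.18690206] 0.06278955654423779 0.0384648457297076
[ 0.38699662 -0.18119486] -0.06959030011799794 0.035628815587082974
[ 0.51719699 -0.25075983] 0.06483660354017051 -0.025399109376635393
[ 0.3854031  -0.24663721] -0.06695960672747192 -0.02978543284553206
t 22.7 tcp [ 0.4578 -0.1091  0.0695] jaw 6.36 tilt [ 0.001 -0.    -1.   ] gap 0.0103 F [-0.   0.2 -3.1] j [-0.4   0.21 -0.46  0.9   0.    1.05]
[-8.04  6.88 12.63] yaw -79.74
```

Request:
{"api": "servo_tool", "payload": {
  "increments": [
    {"offset": [-1.5, 0, 1], "yaw": -5},
    {"offset": [-3, 0, 2.5], "yaw": -12},
    {"offset": [-4.5, 0, 4], "yaw": -20},
    {"offset": [-5, 0.3, 5.5], "yaw": -28},
    {"offset": [-5, 0.8, 7], "yaw": -36},
    {"offset": [-5, 1.5, 8.5], "yaw": -44},
    {"offset": [-5, 2.2, 10], "yaw": -52},
    {"offset": [-5, 3, 11.5], "yaw": -60}
  ]
}}

```text
clock: 23.5
tcp_pos: [0.4999, -0.2202, 0.1183]
orientation: [0.692, 0.143, 0.693, -0.143]
wrist_force: [-0.4, 0.6, -2.8]
finger_gap: 0.0094
```

```bash
python3 - <<'E'
from h import *
plan([([.540,-.2262,.11],85.8)])
E
```

```text
t 23.5 tcp [ 0.4999 -0.2202  0.1183] jaw 66.67 tilt [-0.001  0.001 -1.   ] gap 0.0094 F [-0.4  0.6 -2.8] j [-0.56  0.3  -0.2   1.07  0.   -0.16]
[0.83 1.04 3.92] yaw -19.13
```

Request:
{"api": "servo_tool", "payload": {
  "increments": [
    {"offset": [0.1, 0.2, 0.6], "yaw": -4},
    {"offset": [0.2, 0.4, 1.3], "yaw": -8},
    {"offset": [0.3, 0.6, 2], "yaw": -12},
    {"offset": [0.4, 0.8, 2.7], "yaw": -16},
    {"offset": [0.6, 1, 3.4], "yaw": -19.2},
    {"offset": [0.8, 1, 3.9], "yaw": -19.2},
    {"offset": [0.8, 1, 3.9], "yaw": -19.2},
    {"offset": [0.8, 1, 3.9], "yaw": -19.2}
  ]
}}

```text
clock: 24.3
tcp_pos: [0.5393, -0.2262, 0.1106]
orientation: [0.706, 0.028, 0.707, -0.027]
wrist_force: [0.3, 0.3, -2.2]
finger_gap: 0.0096
```

```bash
python3 - <<'E'
from h import *
plan([([.540,-.2262,.11],85.8)])
for n in('side','top'):
    snap(n,n+'16')
s=load('side16');c=s['im'][130:290,270:460,::-1];cv2.imwrite('pics/s16.png',cv2.resize(c,(712,600),interpolation=cv2.INTER_CUBIC))
s=load('top16');c=s['im'][240:390,400:576,::-1];cv2.imwrite('pics/t16.png',cv2.resize(c,(704,600),interpolation=cv2.INTER_CUBIC))
E
```

```text
t 24.3 tcp [ 0.5393 -0.2262  0.1106] jaw 85.5 tilt [-0.001  0.001 -1.   ] gap 0.0096 F [ 0.3  0.3 -2.2] j [-0.53  0.38 -0.11  1.09  0.   -0.46]
[0.06 0.01 0.07] yaw -0.3
```

View pics/s16.png

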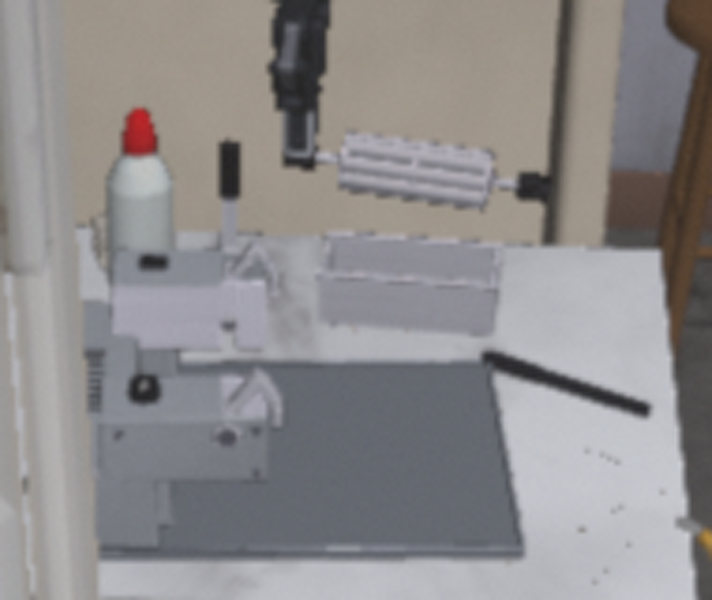

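View pics/t16.png

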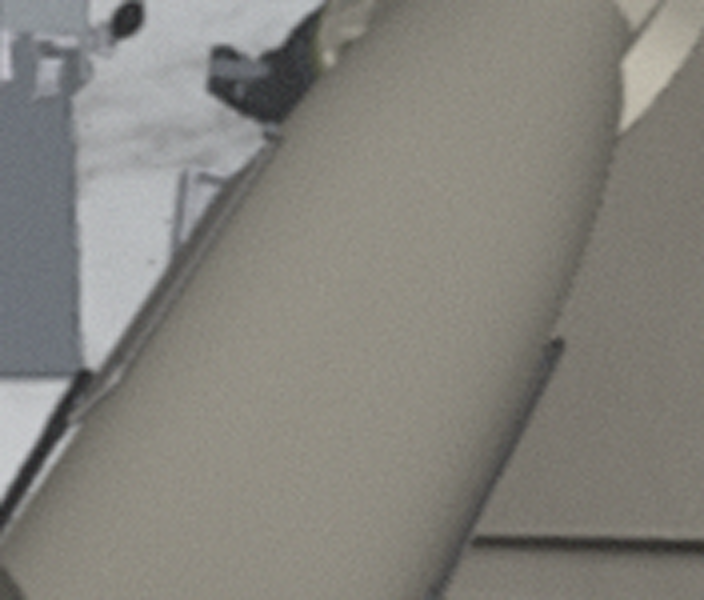

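```bash
python3 - <<'E'
from h import *
s=load('side16');f=lambda x,y:(x/3.7474+270,y/3.75+130)
n=np.array([.0645,.998,0])
for nm,p in (('hub_a',(534,187)),('collar_a',(500,184)),('b_a_end',(490,179)),('b_b_end',(340,161)),('neck_b',(325,158)),('tip',(298,166))):
    print(nm,rayp(s,*f(*p),n,-.1908).round(4))
W=cloud(s)
for p in((534,187),(415,170),(480,178),(350,165)):
    u,v=map(int,map(round,f(*p)));print(np.median(W[v-1:v+2,u-1:u+2].reshape(-1,3),0).round(4))
E
```

```text
hub_a [ 0.3641 -0.2147  0.1136]
collar_a [ 0.3887 -0.2163  0.1141]
b_a_end [ 0.3962 -0.2168  0.1176]
b_b_end [ 0.5062 -0.2239  0.1239]
neck_b [ 0.5174 -0.2246  0.1255]
tip [ 0.5374 -0.2259  0.1175]
[ 0.3658 -0.2064  0.1175]
[ 0.4499 -0.2012  0.1314]
[ 0.4039 -0.1969  0.1297]
[ 0.4987 -0.2031  0.1312]
```

The side view shows the cage over the trough, 4.4° nose-down, with hub_a at crop (534,187). It lines up within about 2 mm. I'll lower it in stages.

Request:
{"api": "servo_tool", "payload": {
  "increments": [
    {"offset": [1.5, 0, 0.2], "yaw": -0.3},
    {"offset": [3, 0, 0.2], "yaw": -0.3},
    {"offset": [4.5, 0, 0.2], "yaw": -0.3},
    {"offset": [6, 0, 0.2], "yaw": -0.3},
    {"offset": [6.5, 0, 0.2], "yaw": -0.3},
    {"offset": [6.5, 0, 0.2], "yaw": -0.3},
    {"offset": [6.5, 0, 0.2], "yaw": -0.3},
    {"offset": [6.5, 0, 0.2], "yaw": -0.3}
  ]
}}

```text
clock: 25.2
tcp_pos: [0.5424, -0.227, 0.0471]
orientation: [0.707, 0.025, 0.706, -0.026]
wrist_force: [-1.0, -0.2, -1.8]
finger_gap: 0.0093
```

```bash
python3 - <<'E'
from h import *
plan([([.542,-.2264,.0145],85.8)])
for n in('side','top'):
    snap(n,n+'17')
s=load('side17');c=s['im'][160:240,330:425,::-1];cv2.imwrite('pics/s17.png',cv2.resize(c,(712,600),interpolation=cv2.INTER_CUBIC))
s=load('top17');c=s['im'][240:390,400:576,::-1];cv2.imwrite('pics/t17.png',cv2.resize(c,(704,600),interpolation=cv2.INTER_CUBIC))
E
```

```text
t 25.2 tcp [ 0.5424 -0.227   0.0471] jaw 85.85 tilt [ 0.002 -0.001 -1.   ] gap 0.0093 F [-1.  -0.2 -1.8] j [-0.53  0.43 -0.19  0.94  0.   -0.46]
[ 3.26  0.06 -0.04] yaw 0.05
```

View pics/s17.png

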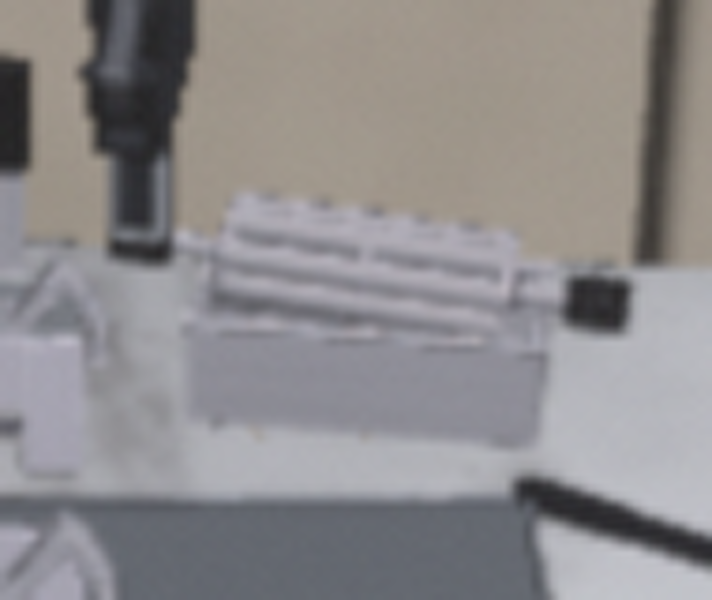

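View pics/t17.png

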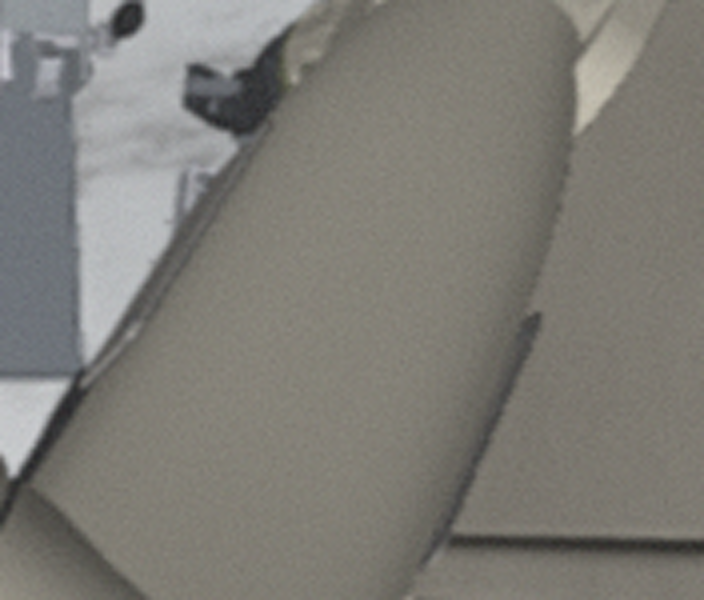

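Request:
{"api": "servo_tool", "payload": {
  "increments": [
    {"offset": [0.4, 0.05, 0], "yaw": 0},
    {"offset": [0.8, 0.05, 0], "yaw": 0},
    {"offset": [1.2, 0.05, 0], "yaw": 0},
    {"offset": [1.5, 0.05, 0], "yaw": 0},
    {"offset": [1.8, 0.05, 0], "yaw": 0},
    {"offset": [2, 0.05, 0], "yaw": 0},
    {"offset": [2, 0.05, 0], "yaw": 0},
    {"offset": [2, 0.05, 0], "yaw": 0}
  ]
}}

```text
clock: 26.1
tcp_pos: [0.5416, -0.226, 0.0259]
orientation: [0.707, 0.026, 0.707, -0.026]
wrist_force: [-0.6, -1.0, -2.7]
finger_gap: 0.0099
```

```bash
python3 - <<'E'
from h import *
plan([([.542,-.2264,.0145],85.8)]);print(env.get_state()['ft_torque'])
for n in('side',):
    snap(n,n+'18')
s=load('side18');c=s['im'][160:240,330:425,::-1];cv2.imwrite('pics/s18.png',cv2.resize(c,(712,600),interpolation=cv2.INTER_CUBIC))
E
```

```text
t 26.1 tcp [ 0.5416 -0.226   0.0259] jaw 85.85 tilt [-0.  0. -1.] gap 0.0099 F [-0.6 -1.  -2.7] j [-0.53  0.45 -0.22  0.9   0.   -0.46]
[ 1.14 -0.03  0.05] yaw 0.05
[-0.16261072 -0.15268268  0.11517258]
```

View pics/s18.png

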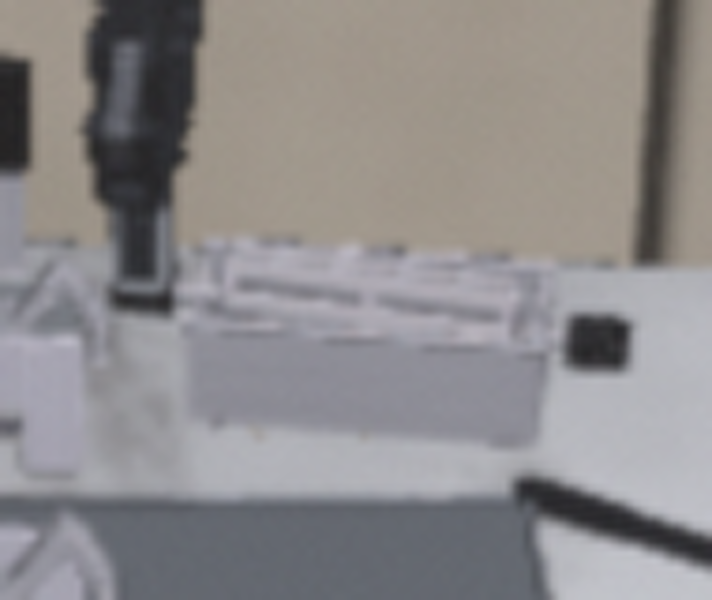

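Request:
{"api": "servo_tool", "payload": {
  "increments": [
    {"offset": [0.2, 0, 0], "yaw": 0},
    {"offset": [0.4, 0, 0], "yaw": 0},
    {"offset": [0.6, 0, 0], "yaw": 0},
    {"offset": [0.8, 0, 0], "yaw": 0},
    {"offset": [1.0, 0, 0], "yaw": 0},
    {"offset": [1.1, 0, 0], "yaw": 0},
    {"offset": [1.1, 0, 0], "yaw": 0},
    {"offset": [1.1, 0, 0], "yaw": 0}
  ]
}}

```text
clock: 26.95
tcp_pos: [0.5418, -0.2261, 0.0151]
orientation: [0.707, 0.026, 0.707, -0.026]
wrist_force: [1.0, -0.5, -1.1]
finger_gap: 0.0095
```

```bash
python3 - <<'E'
from h import *
plan([([.542,-.2264,.0145],85.8)]);print(env.get_state()['ft_torque'])
for n in('side',):
    snap(n,n+'19')
s=load('side19');c=s['im'][160:240,330:425,::-1];cv2.imwrite('pics/s19.png',cv2.resize(c,(712,600),interpolation=cv2.INTER_CUBIC))
E
```

```text
t 26.95 tcp [ 0.5418 -0.2261  0.0151] jaw 85.86 tilt [ 0. -0. -1.] gap 0.0095 F [ 1.  -0.5 -1.1] j [-0.53  0.46 -0.23  0.87  0.   -0.46]
[ 0.06 -0.02  0.02] yaw 0.06
[-0.27127038 -0.32253871  0.08969191]
```

View pics/s19.png

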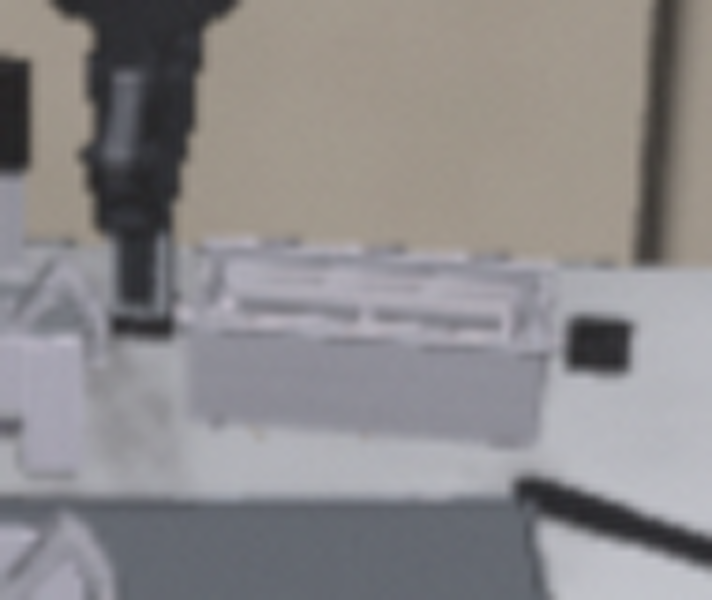

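Request:
{"api": "servo_tool", "payload": {
  "increments": [
    {"offset": [0.1, 0, 0], "yaw": 0},
    {"offset": [0.1, 0, 0], "yaw": 0},
    {"offset": [0.1, 0, 0], "yaw": 0},
    {"offset": [0.1, 0, 0], "yaw": 0},
    {"offset": [0.1, 0, 0], "yaw": 0},
    {"offset": [0.1, 0, 0], "yaw": 0},
    {"offset": [0.1, 0, 0], "yaw": 0},
    {"offset": [0.1, 0, 0], "yaw": 0}
  ],
  "claw": 0.6
}}

```text
clock: 27.8
tcp_pos: [0.5417, -0.2261, 0.0141]
orientation: [0.707, 0.026, 0.707, -0.026]
wrist_force: [0.1, 0.0, -0.2]
finger_gap: 0.0514
```

Request:
{"api": "servo_tool", "payload": {
  "increments": [
    {"offset": [-1, 0, 0], "yaw": 0},
    {"offset": [-3, 0, 0], "yaw": 0},
    {"offset": [-6, 0, 0], "yaw": 0},
    {"offset": [-10, 0, 0], "yaw": 0},
    {"offset": [-14, 0, 0], "yaw": 0},
    {"offset": [-18, 0, 0], "yaw": 0},
    {"offset": [-20, 0, 0], "yaw": 0},
    {"offset": [-20, 0, 0], "yaw": 0}
  ]
}}

```text
clock: 28.6
tcp_pos: [0.5436, -0.2272, 0.2189]
orientation: [0.709, 0.024, 0.704, -0.027]
wrist_force: [0.0, 0.5, -0.4]
finger_gap: 0.0512
```

Request:
{"api": "servo_tool", "payload": {
  "increments": [
    {"offset": [0, 4, 0], "yaw": 0},
    {"offset": [0, 8, 0], "yaw": 0},
    {"offset": [0, 12, -1], "yaw": 0},
    {"offset": [0, 16, -2], "yaw": 0},
    {"offset": [0, 20, -3], "yaw": 0},
    {"offset": [0, 24, -4], "yaw": 0},
    {"offset": [0, 28, -5], "yaw": 0},
    {"offset": [0, 32, -6], "yaw": 0}
  ]
}}

```text
clock: 29.4
tcp_pos: [0.5037, 0.0989, 0.2131]
orientation: [0.706, 0.026, 0.707, -0.026]
wrist_force: [0.2, -0.1, 0.5]
finger_gap: 0.0513
```

```bash
python3 - <<'E'
from h import *
plan([])
for n in('side','top'):
    snap(n,n+'20')
s=load('side20');c=s['im'][130:290,270:460,::-1];cv2.imwrite('pics/s20.png',cv2.resize(c,(712,600),interpolation=cv2.INTER_CUBIC))
s=load('top20');c=s['im'][240:390,400:576,::-1];cv2.imwrite('pics/t20.png',cv2.resize(c,(704,600),interpolation=cv2.INTER_CUBIC))
E
```

```text
t 29.4 tcp [0.5037 0.0989 0.2131] jaw 85.84 tilt [-0.002  0.    -1.   ] gap 0.0513 F [ 0.2 -0.1  0.5] j [ 0.04  0.19 -0.1   1.27  0.    0.11]
```

View pics/s20.png

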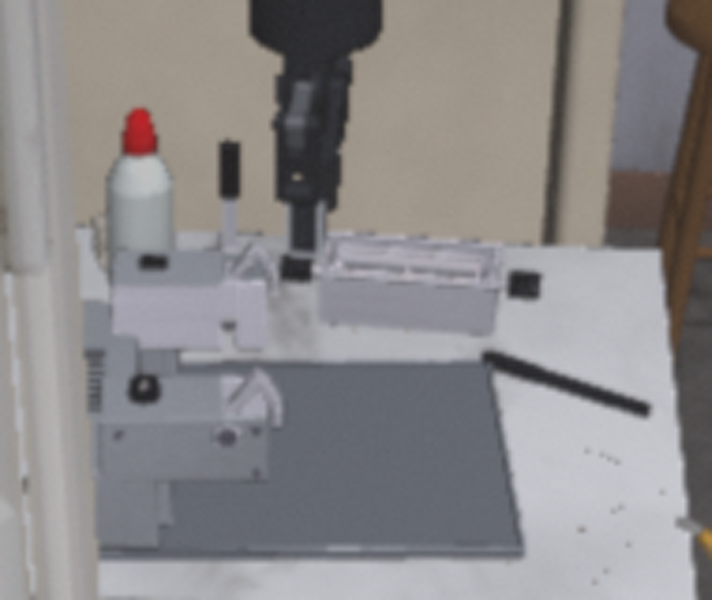

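View pics/t20.png

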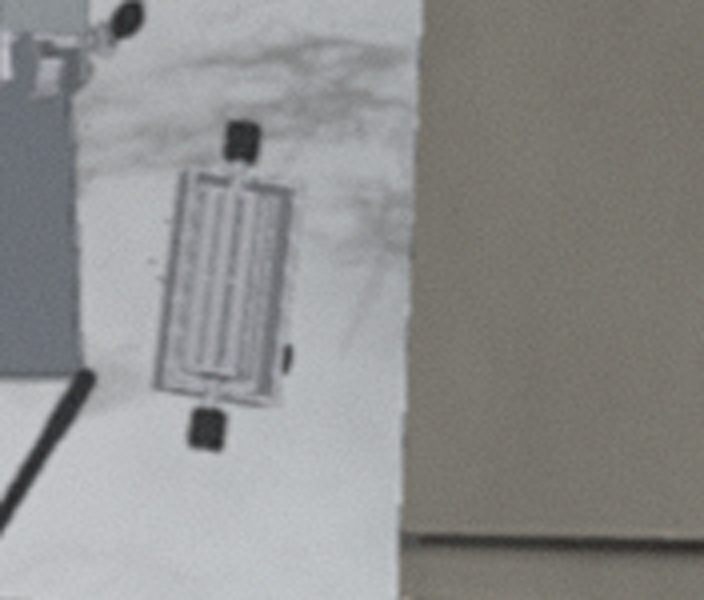

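```bash
python3 - <<'E'
from h import *
s=load('side20');z=load('top20')
def cen(q,x0,x1,y0,y1,th=80):
    m=(q['im'].max(2)<th);mm=np.zeros_like(m);mm[y0:y1,x0:x1]=m[y0:y1,x0:x1];v,u=np.nonzero(mm);return u.mean(),v.mean()
tb=cen(z,452,470,266,284);ta=cen(z,444,460,338,356);sb=cen(s,343,354,197,206);sa=cen(s,404,416,200,212)
t=np.array([.998,-.0645,0]);n=np.array([.0645,.998,0])
H=[]
for a,b in((tb,sb),(ta,sa)):
    P=ray(z,*a,.032);Q=tri(z,a,s,b);H.append(P);print(a,b,'plane',P.round(4),P@t-.4675,P@n+.1912,'tri',Q.round(4))
d=H[0]-H[1];print(np.degrees(np.arctan2(d[1],d[0])),np.linalg.norm(d),((H[0]+H[1])/2).round(4))
W=cloud(z)
for tag,o in(('b',tb),('a',ta)):
    u,v=map(lambda x:int(round(x)),o);print(tag,np.median(W[v-2:v+3,u-2:u+3,2]),'bench',np.median(W[v-2:v+3,u+14:u+22,2]))
E
```

```text
(np.float64(460.22058823529414), np.float64(274.97058823529414)) (np.float64(348.5744680851064), np.float64(201.31914893617022)) plane [ 0.5411 -0.2261  0.032 ] 0.0871386390174641 0.0004591344510871953 tri [ 0.5404 -0.2261  0.0318]
(np.float64(451.484375), np.float64(346.765625)) (np.float64(409.34090909090907), np.float64(205.45454545454547)) plane [ 0.3692 -0.2157  0.032 ] -0.08512432717887108 -0.00024677223007868454 tri [ 0.3684 -0.2154  0.0331]
-3.4630530887216255 0.1722502670654677 [ 0.4552 -0.2209  0.032 ]
b 0.04217086450360985 bench 0.00016737067327399213
a 0.0394511584794095 bench 0.00028442125690453235
```

Both hubs measure 32–33 mm high and the lever is up, so I'll hand in.

```bash
python3 - <<'E'
from h import *
print(env.hand_in())
E
```

```text
the job is handed in; nothing more can be done
None
```

I flipped the lever up, lowered the cage out past the keepers and laid it on the front of the pan. I then took it by hub_b and laid it in the rinse trough, and handed the job in at about 29.5 s. The hand-in gave no verdict.

**Last checks**
- **Cage in the trough:** both hubs triangulate to an axis height of 32–33 mm. The cage lies about 1 mm lengthwise and well under 1 mm sideways from my measured trough centre, and within 0.3° of its direction.
- **Lever:** still upright in the last side picture.
- **Robot:** the gripper is open and clear of everything, and the wrist force is about zero.
- **Bystanders:** the wash bottle hasn't moved. I didn't check the flask or the jar again at the end, but the arm stayed well away from the flask. I never picked out which bottle was the jar.

**What went wrong or disagreed on the way**
- **Lever:** it slipped out of the fingers at about 78°, so I pushed it upright with the fingers shut.
- **Cage grip:** the first squeeze was too high (33 mm gap), so I regripped lower. A second regrip, slightly higher, gave the tips room over the pan.
- **Laying in the pan:** the cage shifted about 7 mm when I let it go, and I measured it again before taking the hub.
- **Hub grip:** the gap read 10 mm on a 20 mm hub and the cage hung about 4.5° down. It held, and levelled out in the notches.
- **Cameras:** the side camera put the trough about 2 mm off lengthwise and nearly 5 mm off sideways from the top camera. I mostly trusted the top one.

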